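# Kit pipe press fittings into their shaped nests

### The job

Make up the pipefitter's kit: put each of the four loose steel press fittings (tee, 90 degree elbow, 45 degree elbow, union) into the nest of the kit tray whose raised outline has its shape, the right way round and sitting flat on the nest floor inside the outline, and let go of it. Leave the tin and the wrench where they are.

Things in the scene. Friction and masses are not known exactly. Their poses are not given: they have to be found in the camera images.
- tee: Loose steel tee, T-shaped, 100 x 75 mm, 0.24 kg, 38 mm high: 33 mm body, 38 mm bead on the last 12 mm of each leg. Origin: centre of its rectangle from above, 19 mm above the underside; z up. Run along x, its axis at y = -18.5 mm; branch towards +y, its axis at x = 0, mouth at y = +37.5 mm. Grip the branch across x at y = +12 mm (33 mm body from y -2 to +25).
- elbow90: Loose steel 90 degree elbow, L-shaped, 79 x 79 mm, 0.22 kg, 38 mm high: 33 mm body, 38 mm bead on the last 12 mm of each leg. Origin: centre of its rectangle from above, 19 mm above the underside; z up. Legs to +x (axis y = -20.5, mouth x = +39.5 mm) and +y (axis x = -20.5, mouth y = +39.5 mm). Middle of the bend at x = y = -10.5 mm: grip it there (38 mm thick) across the diagonal (1, 1).
- elbow45: Loose steel 45 degree elbow, shallow V, 96 x 50 mm, 0.18 kg, 38 mm high: 33 mm body, 38 mm bead on the last 12 mm of each leg. Origin: centre of its rectangle from above, 19 mm above the underside; z up. Legs 44 mm from x = 0, y = +9.5 mm, to +x and to -x, each sloping 22.5 degrees towards -y. Middle of the bend at x = 0, y = +5.8 mm: grip it there (38 mm thick) across y.
- union: Loose straight steel union, 100 mm long along x, 0.36 kg: 33 mm body, 38 mm bead at each end, lying on the octagonal nut in its middle (26 mm long, 46 mm across flats, upright flats at its y sides: grip there across y). Origin: centre of the nut on the pipe axis, 23 mm above the underside; z up.
- nest_tee: Nest for the tee: black 123 mm square insert with a T-shaped raised grey outline, fixed with the other three, 2 x 2, in a shallow steel tray (rim 13 mm high). Origin: centre of its underside; z up. Floor 6 mm above the origin; ribs 8 mm high (top at 14 mm), 5 mm thick, 6 to 8 mm of play. The fitting is home when its origin is straight above this one and its axes are parallel to these.
- nest_elbow90: Nest for the 90 degree elbow: black 123 mm square insert with an L-shaped raised grey outline. Origin: centre of its underside; z up. Floor 6 mm above the origin; ribs 8 mm high (top at 14 mm), 5 mm thick, 6 to 8 mm of play. The fitting is home when its origin is straight above this one and its axes are parallel to these.
- nest_elbow45: Nest for the 45 degree elbow: black 123 mm square insert with a shallow V-shaped raised grey outline. Origin: centre of its underside; z up. Floor 6 mm above the origin; ribs 8 mm high (top at 14 mm), 5 mm thick, 6 to 8 mm of play. The fitting is home when its origin is straight above this one and its axes are parallel to these.
- nest_union: Nest for the union: black 123 mm square insert, straight raised grey outline, wider at the nut (either way round will do). Origin: centre of its underside; z up. Floor 6 mm above the origin; ribs 8 mm high (top at 14 mm), 5 mm thick, 6 to 8 mm of play. The fitting is home when its origin is straight above this one and its axes are parallel to these.
- tin: Bystander: loose round tin of jointing paste, 67 mm diameter, 60 mm high. Origin: centre of its underside.
- wrench: Bystander: loose combination wrench 200 mm long lying flat on the bench beyond the fittings. Its body's origin is near the middle of its length, on the bench; its x axis lies along the handle.
There are look-alikes about, which are no part of the job. Leave any blue or brown look-alike of the nest_tee alone.

How it is judged:
At the end, for the whole second after the job is handed in: Each fitting lies in the nest of its own shape: origin within 12 mm (seen from above) of the nest's, no more than 3 mm above its seated height (19 mm, union 23 mm, over the nest floor), level to 0.1 rad (union: its length within 0.3 rad of the nest's), and all are at rest (horizontal distance between tee and nest_tee below 0.012 m and z of tee in the frame of nest_tee below 0.028 m and angle between the z axis of tee and the z axis of nest_tee, either way round below 0.1 rad and linear speed of each of tee, elbow90, elbow45, union below 0.02 m/s and horizontal distance between elbow90 and nest_elbow90 below 0.012 m and z of elbow90 in the frame of nest_elbow90 below 0.028 m and angle between the z axis of elbow90 and the z axis of nest_elbow90, either way round below 0.1 rad and horizontal distance between elbow45 and nest_elbow45 below 0.012 m and z of elbow45 in the frame of nest_elbow45 below 0.028 m and angle between the z axis of elbow45 and the z axis of nest_elbow45, either way round below 0.1 rad and horizontal distance between union and nest_union below 0.012 m and z of union in the frame of nest_union below 0.032 m and angle between the x axis of union and the x axis of nest_union, either way round below 0.3 rad); the robot touches nothing.
It fails at once if the tin is shifted by more than 30 mm (distance of tin from where it was at the start of the episode above 0.03 m).
It fails at once if the wrench is shifted by more than 30 mm (distance of wrench from where it was at the start of the episode above 0.03 m).
It also fails if it takes over 104 s, if anything falls off the work surface, if the arm or the gripper's body presses on something with over 40 N, if the wrist force passes 120 N, or if a joint passes its speed limit or range.

### The arm

A 6-joint arm with a two-finger parallel gripper is mounted at the origin on the work surface. World frame = base frame: x ahead of the robot, y to its left, z up, the work surface at z = 0. Lengths are in m, angles in rad, forces in N, time in s.
With the tool pointing down it reaches from about 0.275 to 0.75 m from the base axis. Payload 10.2 kg.
Tool frame: the origin (TCP) lies at the very end of the fingers, on their centre line; the grasp point (between the pads) lies 19 mm behind it (bot.grip_point_offset is the distance from the TCP to the grasp point, in m); x points along the fingers, z is the direction in which the jaws open and shut, and the axes are right-handed (so a half turn about x gives the same grasp; the last joint's range is limited). The gripper opens to 88 mm and grips with 3 to 60 N. Pads are 18 mm wide; open, the fingers measure 123 mm over their backs; the gripper's body (75 mm by 187 mm) begins 45 mm behind the grasp point.
Start: joints at [-1.439, 0.313, 1.498, -0, 1.331, -0.223], TCP at [0.182, -0.492, 0.239] pointing down, gripper open.
Joint ranges: [-2.94, 2.94], [-0.97, 2.17], [0.19, 2.56], [-1.23, 4.37], [0.02, 3.11], [-2.88, 2.88]. Speed limits (rad/s): [2.39, 2.39, 3.01, 3.14, 3.14, 3.14].

### API

Orientations are given as a rotation vector (axis times angle).
In Python, from cell import bot gives the robot as it stands. The module is installed in compiled form; this text tells all that it offers.
- The arm moves only by the tool move_arm, never from a script. Its argument "rows" is one flat list of numbers, 7 for each row, row after row: the shift along the tool's x, y, z normalised to -1 to 1, where 1 is 0.05 m, then the turn, a rotation vector about the tool's x, y, z normalised to -1 to 1, where 1 is 0.08 rad, then the opening, from -1 (shut) to 1 (fully open). In form: [tx, ty, tz, wx, wy, wz, grip, tx, ty, tz, wx, wy, wz, grip, ...]. A call has 1 to 20 rows; each row shifts and turns the commanded pose from where the row before left it, along the tool's axes as they then stand; what a row does not reach is not made up. A row lasts 1/10 s, in which the tool goes at most 50 mm and 8.59 degrees, less where a joint would pass 70% of its speed; a pose out of reach is approached as far as the arm can. A call with a number of a shift or a turn outside -1 to 1 is refused whole. A call with a gripper value outside its range is refused whole. The fingers move at their own pace and stop on an object; "squeeze" is the grip in N (left out, the last holds). Time passes only in rows, so rows that do not move let the fingers close. It gives the time, the measured TCP pose, the force and the opening at its end, in the units of the state.
- bot.get_obs(): the state, without advancing time (a new reading comes with each control period).
- bot.read_camera(name): name is "scene" or "side" or "wrist"; returns a dict with "pixels" (480x640x3 uint8, red, green, blue), "mtx" (3x3 intrinsics, pixels), "origin" and "orientation" of the camera in the world; the wrist camera has in their place "T_tool_cam" (4x4, takes a point from camera to tool coordinates, whose origin is the TCP and whose axes are the tool frame's). Camera axes: x right, y down, z forward; pixel columns grow to the right and rows downward; lengths in m; the calibration is good to about 2 mm. A picture is of the moment at which its call begins: read the wrist's pose just before it. There is no depth.
- bot.hand_in(): hands the job in, once; it reports no verdict.
The state is a dict: "clock": time; "joint_positions": joint angles; "qd": joint speeds; "joint_torque": joint torques, N m; "position": TCP position; "tcp_rot": TCP orientation; "wrist_force": force on the tool from outside, world axes, zero at the start; "wrist_torque": the same for the moment, N m; "grip_width": finger opening in m.
Only numpy, scipy, OpenCV 4.12 (cv2) and the standard library are available. Lean on these libraries where they do the work, as an engineer would, in place of code of your own. Each camera call takes 0.05 s, during which the arm holds its last target. There are 200 camera calls.

## Working session

There is one attempt and no reset: what is moved stays moved. The work goes in short steps, Python scripts to look and compute and a tool call to move; the robot and the scene stay as the last step left them, time stands still between calls to the robot, and variables do not carry over. Pictures are saved under pics/ and viewed, about 12 in all and at most 16, crops included, and the job is handed in when it is done.

Besides the shell and the picture viewer there is one more tool, called as name(argument=value, ...) on one line, values as JSON. move_arm: Moves the arm, as the interface text tells. Scaled input: -1 to 1 covers 0.05 m each way for a shift and 0.08 rad each way for a turn. Its arguments: {"type":"object","properties":{"rows":{"type":"array"},"squeeze":{"type":"number"}},"required":["rows"]}

```bash
mkdir -p pics
cat > h.py <<'E'
import numpy as np, cv2
from scipy.spatial.transform import Rotation as R
from cell import bot
def shot(name,fn=None):
    o=bot.get_obs(); c=bot.read_camera(name); im=cv2.cvtColor(c["pixels"],cv2.COLOR_RGB2BGR)
    if name=="wrist":
        T=np.eye(4);T[:3,:3]=R.from_rotvec(o["tcp_rot"]).as_matrix();T[:3,3]=o["position"];T=T@np.array(c["T_tool_cam"])
        Rm,t=T[:3,:3],T[:3,3]
    else:
        t=np.array(c["origin"]); q=np.array(c["orientation"]); Rm=q if q.shape==(3,3) else R.from_rotvec(q).as_matrix()
    K=np.array(c["mtx"])
    if fn: cv2.imwrite("pics/"+fn+".png",im); np.savez("pics/"+fn+".npz",K=K,R=Rm,t=t,im=im)
    return im,K,Rm,t
def load(fn):
    d=np.load("pics/"+fn+".npz"); return d["im"],d["K"],d["R"],d["t"]
def ray(uv,K,Rm,t,z):
    uv=np.atleast_2d(np.array(uv,float)); d=(Rm@np.linalg.inv(K)@np.c_[uv,np.ones(len(uv))].T).T
    return t+d*((z-t[2])/d[:,2])[:,None]
def proj(P,K,Rm,t):
    p=(K@(Rm.T@(np.atleast_2d(P)-t).T)).T; return p[:,:2]/p[:,2:]
E
python3 - <<'E'
from h import *
for n in("scene","side","wrist"):
    im,K,Rm,t=shot(n,n+"0"); print(n,K[0,0],Rm.round(3).tolist(),t.round(3))
print(bot.get_obs(),bot.grip_point_offset)
E
```

```text
scene 610.4046554447395 [[0.628, 0.432, -0.648], [0.778, -0.336, 0.53], [0.011, -0.837, -0.547]] [ 1.356 -0.751  0.709]
side 480.656389560951 [[-0.986, -0.096, 0.138], [-0.168, 0.508, -0.845], [0.011, -0.856, -0.517]] [0.421 0.804 0.598]
wrist 343.97420623406043 [[0.347, -0.905, -0.246], [-0.938, -0.336, -0.089], [-0.002, 0.261, -0.965]] [ 0.245 -0.469  0.383]
{'clock': 0.15, 'joint_positions': array([-1.43939327e+00,  3.13302456e-01,  1.49822422e+00,  5.75174443e-06,
        1.33097022e+00, -2.23382702e-01]), 'qd': array([ 0.00162655, -0.00304714, -0.00385474,  0.00049297,  0.00201274,
        0.00029586]), 'joint_torque': array([ 1.40823297e-03, -4.02304280e+01, -2.52318102e+01,  6.93826424e-02,
        3.43744748e-02, -7.06981405e-05]), 'position': array([ 0.18235555, -0.49213489,  0.2383167 ]), 'tcp_rot': array([ 0.94464033,  1.35703214, -0.94352989]), 'wrist_force': array([0.20538626, 0.06362576, 0.51368064]), 'wrist_torque': array([-0.02788857, -0.01730275, -0.01147165]), 'grip_width': 0.08810032269662846} 0.0187
```

View pics/scene0.png

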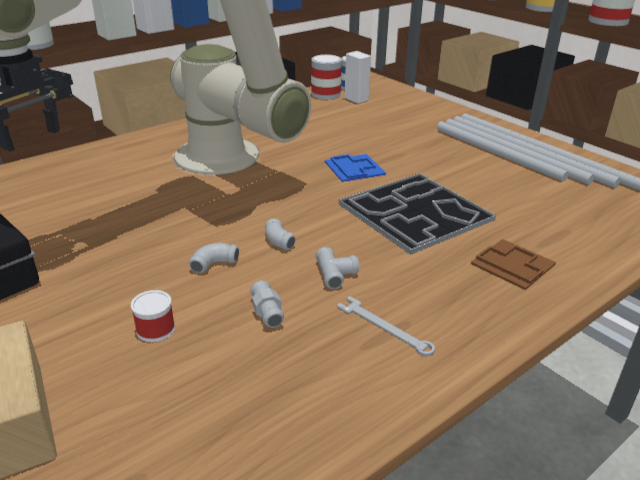

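View pics/side0.png

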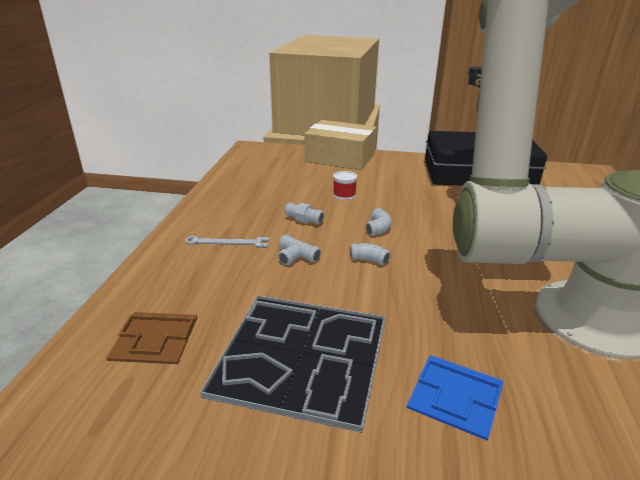

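Scene view: the fittings are the tee (335,267), 45° elbow (280,235), 90° elbow (213,257) and union (267,305). The black tray is at (418,210). The tee-nest candidates are black in the tray (412,228), blue (355,166) and brown (513,262). Only the black one in the tray fits; the blue and brown ones are look-alikes.

```bash
cat > plan.py <<'E'
from h import *
# rows to go from the present pose to target TCP xyz with jaws (tool z) at world yaw a, tool down
def target(a): 
    x=np.array([0,0,-1.]); z=np.array([np.cos(a),np.sin(a),0]); return np.c_[x,np.cross(z,x),z]
def tell(p,a):
    o=bot.get_obs(); Rc=R.from_rotvec(o["tcp_rot"]).as_matrix()
    best=min((R.from_matrix(Rc.T@target(a+k*np.pi)).as_rotvec() for k in(0,1)),key=np.linalg.norm)
    z=Rc[:,2]
    print("at",o["position"].round(4),"jaw",np.degrees(np.arctan2(z[1],z[0])).round(2),"tool shift units",(Rc.T@(np.array(p)-o["position"])/.05).round(3),"turn units",(best/.08).round(2),"F",o["wrist_force"].round(1),"w",o["grip_width"].round(4),"t",o["clock"],"q",o["joint_positions"].round(2))
E
python3 - <<'E'
from plan import *
s=load("scene0")[1:];d=load("side0")[1:]
for n,uv in dict(tee=(335,267),e45=(280,235),e90=(213,257),union=(267,305)).items(): print(n,ray(uv,*s,.02).round(3))
for n,uv in dict(tee=(299,250),e45=(370,253),e90=(380,222),union=(304,214)).items(): print(n,ray(uv,*d,.02).round(3))
for n,uv in dict(T=(283,321),L=(346,332),V=(257,372),U=(329,386)).items(): print(n,ray(uv,*d,.012).round(3))
for n,uv in dict(a=(418,178),b=(493,215),c=(411,246),d=(341,203),wr1=(345,303),wr2=(427,348)).items(): print(n,ray(uv,*s,.013).round(3))
print(ray((153,325),*s,.03))
tell((.5,-.15,.3),0)
im,K,Rm,t=load("wrist0");R0=R.from_rotvec(bot.get_obs()["tcp_rot"]).as_matrix()
print((R0.T@(t-bot.get_obs()["position"])).round(3),(R0.T@Rm[:,2]).round(3),R0.round(2).tolist())
E
```

```text
tee [[ 0.623 -0.106  0.02 ]]
e45 [[ 0.462 -0.122  0.02 ]]
e90 [[ 0.446 -0.276  0.02 ]]
union [[ 0.638 -0.278  0.02 ]]
tee [[ 0.61  -0.102  0.02 ]]
e45 [[ 0.451 -0.119  0.02 ]]
e90 [[ 0.437 -0.27   0.02 ]]
union [[ 0.633 -0.276  0.02 ]]
T [[0.592 0.135 0.012]]
L [[0.474 0.144 0.012]]
V [[0.605 0.266 0.012]]
U [[0.485 0.274 0.012]]
a [[0.448 0.316 0.013]]
b [[0.68  0.315 0.013]]
c [[0.655 0.075 0.013]]
d [[0.427 0.079 0.013]]
wr1 [[ 0.713 -0.158  0.013]]
wr2 [[ 0.887 -0.129  0.013]]
[[ 0.57363387 -0.46675731  0.03      ]]Traceback (most recent call last):
  File "<stdin>", line 8, in <module>
  File "plan.py", line 9, in tell
    print("at",o["position"].round(4),"jaw",np.degrees(np.arctan2(z[1],z[0])).round(2),"tool shift units",(Rc.T@(np.array(p)-o["position"])/.05).round(3),"turn units",(best/.08).round(2),"F",o["wrist_force"].round(1),"w",o["grip_width"].round(4),"t",o["clock"],"q",o["joint_positions"].round(2))
                                                                                                                                                                                                                             ^^^^^^^^^^^^^^^^^^^^^
AttributeError: 'float' object has no attribute 'round'
```

```bash
sed -i 's/o\["grip_width"\].round(4)/round(float(o["grip_width"]),4)/' plan.py
python3 - <<'E'
from plan import *
tell((.48,-.2,.26),np.pi/2)
tell((.48,-.2,.26),0)
im,K,Rm,t=load("wrist0");R0=R.from_rotvec(bot.get_obs()["tcp_rot"]).as_matrix()
print((R0.T@(t-bot.get_obs()["position"])).round(3),(R0.T@Rm[:,2]).round(3),R0.round(2).tolist())
E
```

```text
at [ 0.1824 -0.4921  0.2383] jaw -69.67 tool shift units [-0.429  7.612 -3.411] turn units [ 4.43 -0.01 -0.  ] F [0.2 0.1 0.5] w 0.0881 t 0.15 q [-1.44  0.31  1.5   0.    1.33 -0.22]
at [ 0.1824 -0.4921  0.2383] jaw -69.67 tool shift units [-0.429  7.612 -3.411] turn units [-1.52e+01 -1.00e-02 -1.00e-02] F [0.2 0.1 0.5] w 0.0881 t 0.15 q [-1.44  0.31  1.5   0.    1.33 -0.22]
[-0.145  0.067  0.   ] [ 0.965 -0.262 -0.001] [[-0.0, 0.94, 0.35], [0.0, 0.35, -0.94], [-1.0, 0.0, -0.0]]
```

move_arm(rows=[-0.04, 0.76, -0.34, 0, 0, 0, 1, -0.04, 0.76, -0.34, 0, 0, 0, 1, -0.04, 0.76, -0.34, 0, 0, 0, 1, -0.04, 0.76, -0.34, 0, 0, 0, 1, -0.04, 0.76, -0.34, 0, 0, 0, 1, -0.04, 0.76, -0.34, 0, 0, 0, 1, -0.04, 0.76, -0.34, 0, 0, 0, 1, -0.04, 0.76, -0.34, 0, 0, 0, 1, -0.04, 0.76, -0.34, 0, 0, 0, 1, -0.04, 0.76, -0.34, 0, 0, 0, 1, 0, 0, 0, 0, 0, 0, 1, 0, 0, 0, 0, 0, 0, 1, 0, 0, 0, 0, 0, 0, 1])

```text
clock: 1.45
position: [0.4791, -0.2015, 0.2585]
tcp_rot: [0.945, 1.357, -0.945]
wrist_force: [-0.9, 0.4, 1.1]
grip_width: 0.0881
```

Run:
```python
from plan import *
shot("wrist","w1"); tell((.5,.13,.28),np.pi/2)
```

```text
at [ 0.479  -0.2017  0.2586] jaw -69.76 tool shift units [-0.427  2.69  -6.079] turn units [ 4.42 -0.    0.  ] F [ 0.4 -0.1  0.5] w 0.0883 t 1.5 q [-0.62  0.29  1.48 -0.    1.37  0.59]
```

View pics/w1.png

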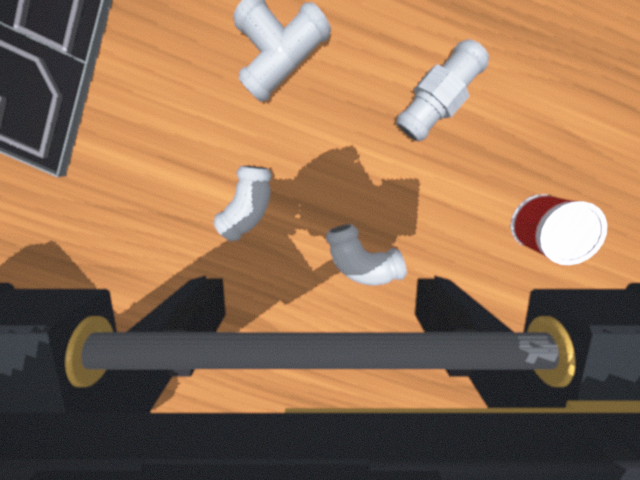

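```bash
cat > fit.py <<'E'
from plan import *
def ortho(fn,z,x0,y0,n=600,s=.0005):  # top view: col = (y0-y)/s ... x up, y left
    im,K,Rm,t=load(fn)
    P=lambda c,r:(x0-r*s,y0-c*s,z)
    src=np.float32([(0,0),(n,0),(n,n),(0,n)]); dst=np.float32([proj(P(c,r),K,Rm,t)[0] for c,r in src])
    H=cv2.getPerspectiveTransform(dst,src); return cv2.warpPerspective(im,H,(n,n)),(lambda p:np.c_[x0-np.atleast_2d(p)[:,1]*s,y0-np.atleast_2d(p)[:,0]*s])
def blobs(img,smax,vmin,amin):
    h=cv2.cvtColor(img,cv2.COLOR_BGR2HSV); m=((h[...,1]<smax)&(h[...,2]>vmin)).astype(np.uint8)*255
    m=cv2.morphologyEx(m,cv2.MORPH_CLOSE,np.ones((7,7))); m=cv2.morphologyEx(m,cv2.MORPH_OPEN,np.ones((5,5)))
    return [c for c in cv2.findContours(m,cv2.RETR_EXTERNAL,cv2.CHAIN_APPROX_NONE)[0] if cv2.contourArea(c)>amin]
E
python3 - <<'E'
from fit import *
o,f=ortho("w1",.019,.72,-.04,640)
for c in blobs(o,75,45,4000):
    r=cv2.minAreaRect(c); hull=cv2.convexHull(c); M=cv2.moments(c)
    print("rect",f(r[0])[0].round(4),np.array(r[1])*.5,r[2],"centroid",f((M["m10"]/M["m00"],M["m01"]/M["m00"]))[0].round(4),"corners",f(cv2.boxPoints(r)).round(3).tolist())
    cv2.drawContours(o,[c],-1,(0,0,255),1); cv2.polylines(o,[np.intp(cv2.boxPoints(r))],True,(0,200,0),1)
cv2.imwrite("pics/o1.png",o[:600]); tell((.44,.17,.28),np.radians(-70))
E
```

```text
rect [ 0.4389 -0.2714] [107.58666992  58.7756691 ] 8.923989295959473 centroid [ 0.4388 -0.2717] corners [[0.4180000126361847, -0.21400000154972076], [0.47600001096725464, -0.22300000488758087], [0.46000000834465027, -0.32899999618530273], [0.4020000100135803, -0.3199999928474426]]
rect [ 0.453  -0.1208] [47.43862152 94.98121643] 8.972625732421875 centroid [ 0.4524 -0.1208] corners [[0.4099999964237213, -0.09000000357627869], [0.5040000081062317, -0.10499999672174454], [0.4959999918937683, -0.15199999511241913], [0.4020000100135803, -0.13699999451637268]]
rect [ 0.6241 -0.0947] [ 81.68684387 104.92276001] 27.48661994934082 centroid [ 0.6185 -0.1039] corners [[0.5960000157356262, -0.03400000184774399], [0.6890000104904175, -0.08299999684095383], [0.6520000100135803, -0.1550000011920929], [0.5590000152587891, -0.10700000077486038]]
rect [ 0.6372 -0.2787] [ 49.80587006 110.20536804] 18.434947967529297 centroid [ 0.6367 -0.278 ] corners [[0.5929999947547913, -0.23800000548362732], [0.6970000267028809, -0.2720000147819519], [0.6819999814033508, -0.3199999928474426], [0.5770000219345093, -0.2849999964237213]]
at [ 0.479  -0.2017  0.2586] jaw -69.76 tool shift units [-0.427  1.841 -7.245] turn units [ 0.05 -0.    0.  ] F [ 0.4 -0.1  0.5] w 0.0883 t 1.5 q [-0.62  0.29  1.48 -0.    1.37  0.59]
```

View pics/o1.png

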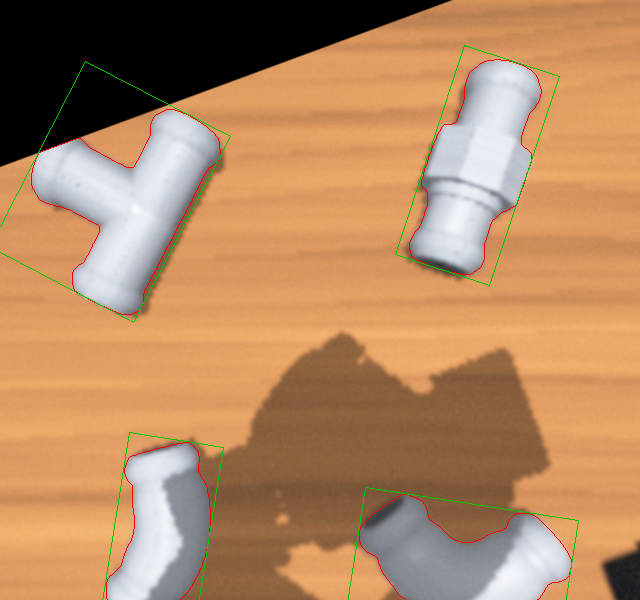

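move_arm(rows=[-0.04, 0.1, -0.73, 0, 0, 0, 1, -0.04, 0.1, -0.73, 0, 0, 0, 1, -0.04, 0.1, -0.73, 0, 0, 0, 1, -0.04, 0.1, -0.73, 0, 0, 0, 1, -0.04, 0.1, -0.73, 0, 0, 0, 1, -0.04, 0.1, -0.73, 0, 0, 0, 1, -0.04, 0.1, -0.73, 0, 0, 0, 1, -0.04, 0.1, -0.73, 0, 0, 0, 1, -0.04, 0.1, -0.73, 0, 0, 0, 1, -0.04, 0.1, -0.73, 0, 0, 0, 1, 0, 0, 0, 0, 0, 0, 1, 0, 0, 0, 0, 0, 0, 1, 0, 0, 0, 0, 0, 0, 1])

```text
clock: 2.8
position: [0.4, 0.1575, 0.2786]
tcp_rot: [0.945, 1.356, -0.946]
wrist_force: [-0.0, -0.4, -0.3]
grip_width: 0.0883
```

The rectified view shows all four fittings outlined cleanly; the tee is cut slightly at the left image edge. Next is the tray.

Run:
```python
from fit import *
shot("wrist","w2")
o,f=ortho("w2",.013,.70,.34,560)
cv2.imwrite("pics/o2.png",o); tell((.4,-.1,.28),np.radians(-70))
```

```text
at [0.4001 0.1575 0.2786] jaw -69.8 tool shift units [-0.026 -1.78   4.833] turn units [0.04 0.   0.  ] F [-0.1  1.  -0.2] w 0.0884 t 2.85 q [ 0.1   0.07  1.69 -0.    1.38  1.32]
```

View pics/o2.png

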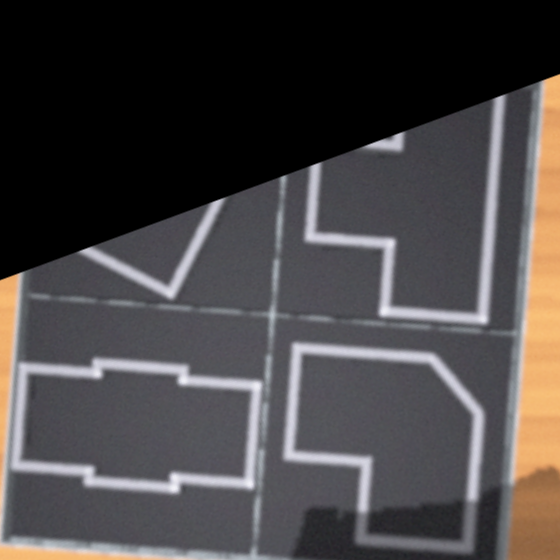

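The tray is cut off at the top, so I'll move 90 mm forward and look again.

move_arm(rows=[-0.1, 0.45, 0, 0, 0, 0, 1, -0.1, 0.45, 0, 0, 0, 0, 1, -0.1, 0.45, 0, 0, 0, 0, 1, -0.1, 0.45, 0, 0, 0, 0, 1, 0, 0, 0, 0, 0, 0, 1, 0, 0, 0, 0, 0, 0, 1, 0, 0, 0, 0, 0, 0, 1])

```text
clock: 3.55
position: [0.4836, 0.1893, 0.2986]
tcp_rot: [0.944, 1.356, -0.945]
wrist_force: [0.4, 0.6, 0.5]
grip_width: 0.0884
```

Run:
```python
from fit import *
shot("wrist","w3")
o,f=ortho("w3",.013,.70,.34,560)
h=cv2.cvtColor(o,cv2.COLOR_BGR2HSV)
# ribs: bright grey inside the black inserts
m=((h[...,2]>120)&(h[...,1]<60)).astype(np.uint8)*255
for c in cv2.findContours(m,cv2.RETR_EXTERNAL,cv2.CHAIN_APPROX_NONE)[0]:
    r=cv2.minAreaRect(c)
    if min(r[1])<60: continue
    print(np.array(r[0]).round(),f(r[0])[0].round(4),(np.array(r[1])*.5).round(1),round(r[2],2)); cv2.polylines(o,[np.intp(cv2.boxPoints(r))],True,(0,200,0),1)
cv2.imwrite("pics/o3.png",o); tell((.4,-.1,.28),np.radians(-70))
```

```text
[382. 448.] [0.4761 0.149 ] [ 97.3 101.8] 3.55
[271. 310.] [0.5448 0.2047] [255.5 255.7] 4.51
at [0.4836 0.1895 0.2987] jaw -69.71 tool shift units [ 0.375 -3.575  4.85 ] turn units [0.06 0.   0.  ] F [-0.1 -0.1  0.2] w 0.088 t 3.6 q [ 0.15  0.26  1.41 -0.    1.47  1.36]
```

View pics/o3.png

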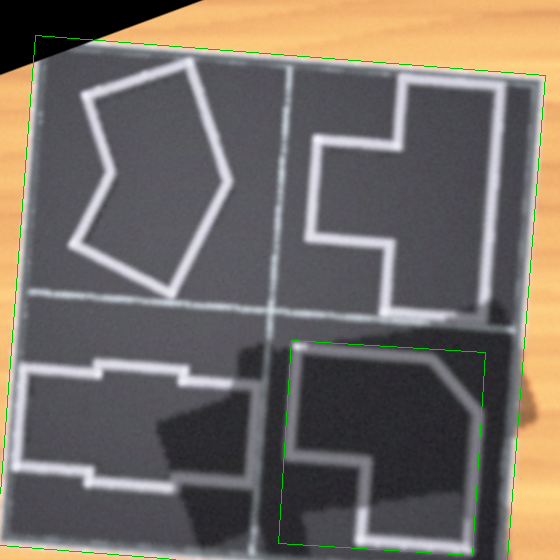

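Tray view: cross at (271,311), tilted about 4.5°. V nest at top left with apex right, tee nest at top right with branch left, union nest at bottom left, 90° nest at bottom right with legs left and down. I'll take one more view of the fittings, from higher up.

move_arm(rows=[-0.1, -0.22, 0.5, 0, 0, 0, 1, -0.1, -0.22, 0.5, 0, 0, 0, 1, -0.1, -0.22, 0.5, 0, 0, 0, 1, -0.1, -0.22, 0.5, 0, 0, 0, 1, -0.1, -0.22, 0.5, 0, 0, 0, 1, -0.1, -0.22, 0.5, 0, 0, 0, 1, -0.1, -0.22, 0.5, 0, 0, 0, 1, -0.1, -0.22, 0.5, 0, 0, 0, 1, 0, -0.22, 0.5, 0, 0, 0, 1, 0, -0.22, 0.5, 0, 0, 0, 1, 0, -0.2, 0.5, 0, 0, 0, 1, 0, -0.2, 0.5, 0, 0, 0, 1, 0, -0.2, 0.5, 0, 0, 0, 1, 0, 0, 0.5, 0, 0, 0, 1, 0, 0, 0, 0, 0, 0, 1, 0, 0, 0, 0, 0, 0, 1, 0, 0, 0, 0, 0, 0, 1])

```text
clock: 5.3
position: [0.4741, -0.1859, 0.339]
tcp_rot: [0.944, 1.356, -0.943]
wrist_force: [-0.7, -0.6, -0.7]
grip_width: 0.0878
```

Run:
```python
from fit import *
shot("wrist","w4")
cen=dict(e90=(0,-4.5),e45=(1.0,0),tee=(-8.0,0),union=(0,0))
for fn in("w1","w4"):
  o,f=ortho(fn,.019,.74,-.02,720)
  for c in blobs(o,75,45,4000):
    M=cv2.moments(c); p=f((M["m10"]/M["m00"],M["m01"]/M["m00"]))[0]
    if not(.38<p[0]<.7 and -.33<p[1]<-.06): continue
    th=.5*np.arctan2(2*M["mu11"],M["mu20"]-M["mu02"])  # image angle of major axis
    w=np.degrees(np.arctan2(-np.sin(th)*-1*-1,1)) if 0 else np.degrees(np.arctan2(-np.cos(th),-np.sin(th)))
    print(fn,"centroid",p.round(4),"area",round(M["m00"]*.25),"major yaw",round(w,1),"rect",f(cv2.minAreaRect(c)[0])[0].round(4),cv2.minAreaRect(c)[2])
    cv2.drawContours(o,[c],-1,(0,0,255),1)
  cv2.imwrite("pics/o4.png",o[::2,::2]) if fn=="w4" else 0
o,f=ortho("w3",.015,.70,.34,560)
g=cv2.cvtColor(o,cv2.COLOR_BGR2GRAY)
m=((g>cv2.blur(g,(41,41)).astype(float)*1.12+4)&(cv2.cvtColor(o,cv2.COLOR_BGR2HSV)[...,1]<70)).astype(np.uint8)*255
for c in cv2.findContours(m,cv2.RETR_LIST,cv2.CHAIN_APPROX_NONE)[0]:
    r=cv2.minAreaRect(c)
    if min(r[1])<60 : continue
    print(np.array(r[0]).round(),f(r[0])[0].round(4),(np.array(r[1])*.5).round(1),round(r[2],2))
tell((.45,-.12,.1),np.radians(-99))
```

```text
w1 centroid [ 0.4388 -0.2717] area 4124 major yaw -99.4 rect [ 0.4389 -0.2714] 8.923989295959473
w1 centroid [ 0.4524 -0.1208] area 3310 major yaw -10.8 rect [ 0.453  -0.1208] 8.972625732421875
w1 centroid [ 0.6185 -0.1039] area 4901 major yaw -30.0 rect [ 0.6241 -0.0947] 27.48661994934082
w1 centroid [ 0.6367 -0.278 ] area 4185 major yaw -19.8 rect [ 0.6372 -0.2787] 18.434947967529297
w4 centroid [ 0.4389 -0.2715] area 4094 major yaw -98.8 rect [ 0.4388 -0.2713] 8.895856857299805
w4 centroid [ 0.4526 -0.121 ] area 3275 major yaw -10.3 rect [ 0.4529 -0.1209] 9.071497917175293
w4 centroid [ 0.6188 -0.1034] area 4907 major yaw -28.4 rect [ 0.6238 -0.0952] 27.339271545410156
w4 centroid [ 0.6363 -0.2778] area 4139 major yaw -19.7 rect [ 0.6369 -0.2784] 18.434947967529297
[136. 425.] [0.4876 0.272 ] [113.8  54.1] 4.16
[381. 446.] [0.477  0.1494] [87.6 89.3] 4.24
[382. 447.] [0.4767 0.1491] [ 99.1 100. ] 4.24
[402. 196.] [0.602  0.1392] [ 85.  114.4] 4.44
[155. 176.] [0.6119 0.2625] [ 67.2 109.4] 4.93
[265. 315.] [0.5425 0.2076] [249.7 249.6] 4.28
[144. 125.] [0.6376 0.2678] [114.9 249.4] 53.31
at [ 0.4742 -0.1859  0.339 ] jaw -69.62 tool shift units [ 4.780e+00  4.000e-03 -1.404e+00] turn units [ 6.41  0.   -0.  ] F [ 0.2 -0.5 -0.2] w 0.0882 t 5.35 q [-0.6   0.23  1.35  0.    1.56  0.61]
```

View pics/o4.png

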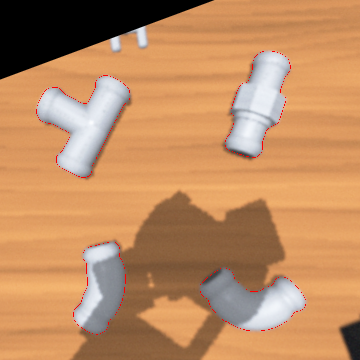

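```bash
cat >> plan.py <<'E'
def go(p,deg,off=0):
    """turn first, then shift in the turned tool axes; deg = jaw yaw exactly (no half-turn choice)"""
    o=bot.get_obs(); Rc=R.from_rotvec(o["tcp_rot"]).as_matrix(); z=Rc[:,2]; now=np.degrees(np.arctan2(z[1],z[0]))
    T=target(np.radians(deg)); s=T.T@(np.array(p)-o["position"])/.05
    t=R.from_matrix(Rc.T@T).as_rotvec()/.08
    print("at",o["position"].round(4),"jaw %.2f"%now,"turn %.2f"%(np.radians(now-deg)/.08),t.round(2),"shift x %.3f y %.3f z %.3f"%tuple(s),"w %.4f"%o["grip_width"],"F",o["wrist_force"].round(1),"t %.2f"%o["clock"],"q",o["joint_positions"].round(2))
E
python3 -c "
from plan import *
go((.4517,-.1256,.010),-100)"
```

```text
at [ 0.4742 -0.1859  0.339 ] jaw -69.62 turn 6.63 [ 6.63  0.   -0.  ] shift x 6.580 y -0.653 z -1.109 w 0.0882 F [ 0.2 -0.5 -0.2] t 5.35 q [-0.6   0.23  1.35  0.    1.56  0.61]
```

move_arm(rows=[0.6, 0, 0, 0.83, 0, 0, 1, 0.6, 0, 0, 0.83, 0, 0, 1, 0.6, 0, 0, 0.83, 0, 0, 1, 0.6, 0, 0, 0.83, 0, 0, 1, 0.6, 0, 0, 0.83, 0, 0, 1, 0.6, 0, 0, 0.83, 0, 0, 1, 0.6, 0, 0, 0.83, 0, 0, 1, 0.6, 0, 0, 0.83, 0, 0, 1, 0, -0.218, -0.37, 0, 0, 0, 1, 0, -0.218, -0.37, 0, 0, 0, 1, 0, -0.218, -0.37, 0, 0, 0, 1, 0, 0, 0, 0, 0, 0, 1, 0, 0, 0, 0, 0, 0, 1], squeeze=25)

```text
clock: 6.65
position: [0.4523, -0.1263, 0.0992]
tcp_rot: [1.337, 1.12, -1.337]
wrist_force: [0.2, 0.0, -0.4]
grip_width: 0.0883
```

```bash
python3 -c "
from plan import *
go((.4517,-.1256,.010),-100); shot('wrist','w5')"
```

```text
at [ 0.4523 -0.1263  0.0992] jaw -100.04 turn -0.01 [-0.01  0.01 -0.01] shift x 1.784 y -0.015 z -0.012 w 0.0883 F [ 0.2  0.  -0.4] t 6.65 q [-0.52  0.36  1.83 -0.    0.94  1.22]
```

View pics/w5.png

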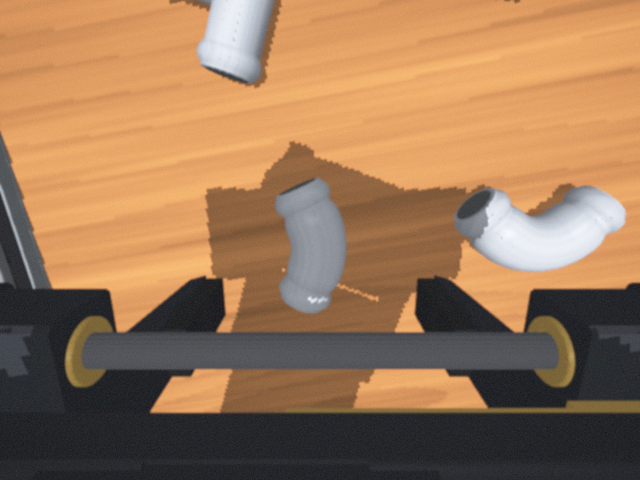

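The 45° elbow lies between the fingers, body at (320,245). I'll descend, close and lift.

move_arm(rows=[0.357, 0, 0, 0, 0, 0, 1, 0.357, 0, 0, 0, 0, 0, 1, 0.357, 0, 0, 0, 0, 0, 1, 0.357, 0, 0, 0, 0, 0, 1, 0.357, 0, 0, 0, 0, 0, 1, 0, 0, 0, 0, 0, 0, 1, 0, 0, 0, 0, 0, 0, -1, 0, 0, 0, 0, 0, 0, -1, 0, 0, 0, 0, 0, 0, -1, 0, 0, 0, 0, 0, 0, -1, 0, 0, 0, 0, 0, 0, -1, 0, 0, 0, 0, 0, 0, -1, 0, 0, 0, 0, 0, 0, -1, 0, 0, 0, 0, 0, 0, -1, -0.2, 0, 0, 0, 0, 0, -1, -0.6, 0, 0, 0, 0, 0, -1, -0.6, 0, 0, 0, 0, 0, -1, -0.6, 0, 0, 0, 0, 0, -1, 0, 0, 0, 0, 0, 0, -1, 0, 0, 0, 0, 0, 0, -1], squeeze=25)

```text
clock: 8.7
position: [0.4518, -0.1263, 0.1095]
tcp_rot: [1.338, 1.12, -1.338]
wrist_force: [-0.3, -0.3, -1.9]
grip_width: 0.0384
```

```bash
cat > held.py <<'E'
from fit import *
import sys
# pose of the held fitting relative to the TCP: silhouette on the plane of the axis
def held(fn,h,rad=.075,smax=75,vmin=40):
    o=bot.get_obs(); p=o["position"]; shot("wrist",fn)
    g,f=ortho(fn,p[2]+h,p[0]+.12,p[1]+.12,480)
    best=None
    for c in blobs(g,smax,vmin,2000):
        M=cv2.moments(c); q=f((M["m10"]/M["m00"],M["m01"]/M["m00"]))[0]
        if np.linalg.norm(q-p[:2])<rad:
            th=.5*np.arctan2(2*M["mu11"],M["mu20"]-M["mu02"])
            print("centroid-TCP mm",((q-p[:2])*1e3).round(1),"area",M["m00"]*.25,"major yaw %.1f"%np.degrees(np.arctan2(-np.cos(th),-np.sin(th))))
            cv2.drawContours(g,[c],-1,(0,0,255),1)
    cv2.imwrite("pics/"+fn+"o.png",g)
E
python3 -c "
from held import *
held('w6',.009)
go((.6112,.2624,.12),-94.4)"
```

```text
centroid-TCP mm [-37.3   8.4] area 24982.375 major yaw -108.1
at [ 0.4514 -0.1261  0.1087] jaw -100.11 turn -1.24 [-1.24 -0.01  0.02] shift x -0.226 y 2.590 z -7.993 w 0.0384 F [-0.7  0.7 -1.3] t 8.75 q [-0.52  0.35  1.83 -0.    0.97  1.22]
```

View pics/w6o.png

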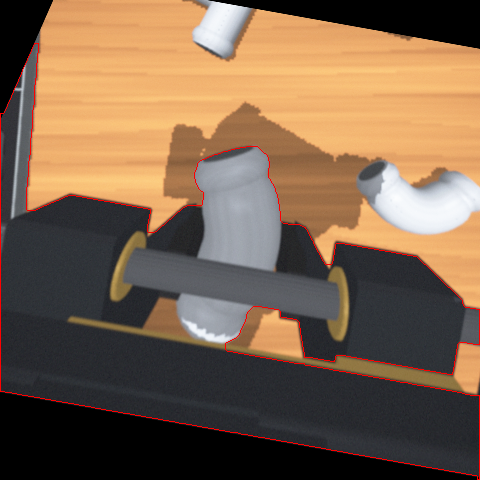

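```bash
python3 -c "
from fit import *
o,f=ortho('w5',.019,.57,0,480)
for c in blobs(o,75,40,4000):
    M=cv2.moments(c); q=f((M['m10']/M['m00'],M['m01']/M['m00']))[0]
    th=.5*np.arctan2(2*M['mu11'],M['mu20']-M['mu02'])
    print(q.round(4),M['m00']*.25,np.degrees(np.arctan2(-np.cos(th),-np.sin(th))),cv2.minAreaRect(c),f(cv2.minAreaRect(c)[0]))
go((.6108,.2566,.12),-94.4)"
```

```text
[ 0.3758 -0.1223] 8789.75 -100.56077288704469 ((244.06314086914062, 358.50146484375), (506.6204833984375, 163.18203735351562), 10.765754699707031) [[ 0.39074927 -0.12203157]]
[ 0.4518 -0.1206] 3353.625 -10.813812231835188 ((241.2834014892578, 235.74867248535156), (94.95331573486328, 193.56842041015625), 9.050721168518066) [[ 0.45212566 -0.1206417 ]]
at [ 0.4514 -0.1261  0.1087] jaw -100.11 turn -1.24 [-1.24 -0.01  0.02] shift x -0.226 y 2.591 z -7.877 w 0.0384 F [-0.7  0.7 -1.3] t 8.75 q [-0.52  0.35  1.83 -0.    0.97  1.22]
```

move_arm(rows=[0, 0, 0, -0.62, 0, 0, -1, 0, 0, 0, -0.62, 0, 0, -1, 0, 0.162, -0.492, 0, 0, 0, -1, 0, 0.162, -0.492, 0, 0, 0, -1, 0, 0.162, -0.492, 0, 0, 0, -1, 0, 0.162, -0.492, 0, 0, 0, -1, 0, 0.162, -0.492, 0, 0, 0, -1, 0, 0.162, -0.492, 0, 0, 0, -1, 0, 0.162, -0.492, 0, 0, 0, -1, 0, 0.162, -0.492, 0, 0, 0, -1, 0, 0.162, -0.492, 0, 0, 0, -1, 0, 0.162, -0.492, 0, 0, 0, -1, 0, 0.162, -0.492, 0, 0, 0, -1, 0, 0.162, -0.492, 0, 0, 0, -1, 0, 0.162, -0.492, 0, 0, 0, -1, 0, 0.162, -0.492, 0, 0, 0, -1, 0, 0.162, -0.492, 0, 0, 0, -1, 0, 0.162, -0.492, 0, 0, 0, -1, 0, 0, 0, 0, 0, 0, -1, 0, 0, 0, 0, 0, 0, -1])

```text
clock: 10.75
position: [0.6108, 0.2558, 0.1074]
tcp_rot: [1.263, 1.174, -1.268]
wrist_force: [0.1, 0.1, -1.3]
grip_width: 0.0386
```

```bash
python3 -c "
from plan import *
go((.6108,.2566,.045),-94.4); shot('wrist','w7')"
```

```text
at [0.6108 0.2558 0.1074] jaw -94.39 turn 0.00 [0.   0.02 0.04] shift x 1.248 y -0.000 z -0.015 w 0.0386 F [ 0.1  0.1 -1.3] t 10.75 q [ 0.22  0.73  1.19 -0.    1.22  1.87]
```

View pics/w7.png

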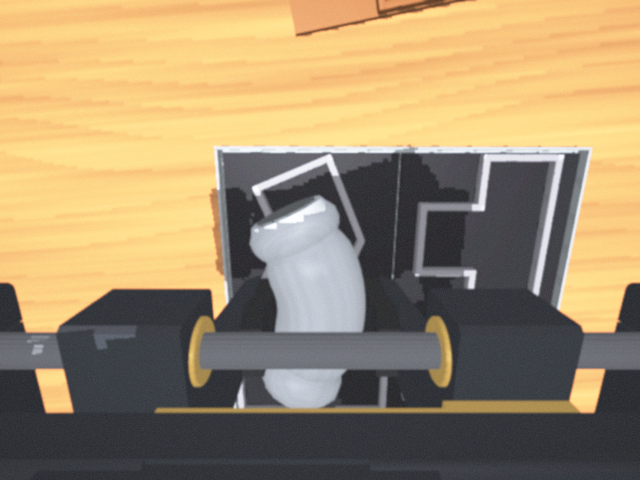

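move_arm(rows=[0.38, 0, 0, 0, 0, 0, -1, 0.38, 0, 0, 0, 0, 0, -1, 0.38, 0, -0.015, 0, 0, 0, -1, 0.4, 0, 0, 0, 0, 0, -1, 0, 0, 0, 0, 0, 0, -1, 0.06, 0, 0, 0, 0, 0, -1, 0.06, 0, 0, 0, 0, 0, -1, 0, 0, 0, 0, 0, 0, -1])

```text
clock: 11.6
position: [0.6118, 0.2566, 0.027]
tcp_rot: [1.266, 1.171, -1.265]
wrist_force: [-0.3, -0.8, -1.9]
grip_width: 0.0386
```

move_arm(rows=[0.03, 0, 0, 0, 0, 0, -1, 0.03, 0, 0, 0, 0, 0, -1, 0, 0, 0, 0, 0, 0, -1, 0, 0, 0, 0, 0, 0, -1])

```text
clock: 12.0
position: [0.6116, 0.2568, 0.0235]
tcp_rot: [1.266, 1.172, -1.266]
wrist_force: [-0.1, -0.4, -1.2]
grip_width: 0.0382
```

move_arm(rows=[0.03, 0, 0, 0, 0, 0, -1, 0.03, 0, 0, 0, 0, 0, -1, 0, 0, 0, 0, 0, 0, -1, 0, 0, 0, 0, 0, 0, -1])

```text
clock: 12.4
position: [0.6116, 0.2567, 0.0204]
tcp_rot: [1.266, 1.172, -1.266]
wrist_force: [-0.3, 0.2, -1.7]
grip_width: 0.0383
```

move_arm(rows=[0.03, 0, 0, 0, 0, 0, -1, 0.03, 0, 0, 0, 0, 0, -1, 0, 0, 0, 0, 0, 0, -1, 0, 0, 0, 0, 0, 0, -1])

```text
clock: 12.8
position: [0.6117, 0.2567, 0.0177]
tcp_rot: [1.266, 1.172, -1.266]
wrist_force: [-1.8, 0.1, 1.0]
grip_width: 0.0379
```

Contact is at the depth expected for the nest floor, about 8 mm below the ribs. I'll open to 60 mm, rise and measure for the 90° elbow.

move_arm(rows=[0, 0, 0, 0, 0, 0, 0.36, 0, 0, 0, 0, 0, 0, 0.36, 0, 0, 0, 0, 0, 0, 0.36, 0, 0, 0, 0, 0, 0, 0.36, -0.3, 0, 0, 0, 0, 0, 0.36, -0.6, 0, 0, 0, 0, 0, 0.36, -0.7, 0, 0, 0, 0, 0, 1, -0.7, 0, 0, 0, 0, 0, 1, 0, 0, 0, 0, 0, 0, 1, 0, 0, 0, 0, 0, 0, 1])

```text
clock: 13.8
position: [0.6118, 0.2568, 0.1338]
tcp_rot: [1.267, 1.171, -1.264]
wrist_force: [-0.8, -0.5, -0.4]
grip_width: 0.0878
```

```bash
python3 -c "
from fit import *
shot('wrist','w8'); print('V axis height .0275')
o,f=ortho('w8',.0275,.72,.36,480)
for c in blobs(o,45,120,1500):
    M=cv2.moments(c); q=f((M['m10']/M['m00'],M['m01']/M['m00']))[0]; print(q.round(4),M['m00']*.25)
cv2.imwrite('pics/o8.png',o)
go((.4389,-.2716,.1),-9)"
```

```text
V axis height .0275
[0.5069 0.2428] 5763.75
[0.6212 0.2507] 8133.5
at [0.6113 0.2567 0.1324] jaw -94.42 turn -18.64 [-1.864e+01 -0.000e+00  1.000e-02] shift x 0.648 y -10.974 z -1.753 w 0.0881 F [-0.3  0.2  0.2] t 13.85 q [ 0.22  0.71  1.17 -0.    1.27  1.87]
```

View pics/o8.png

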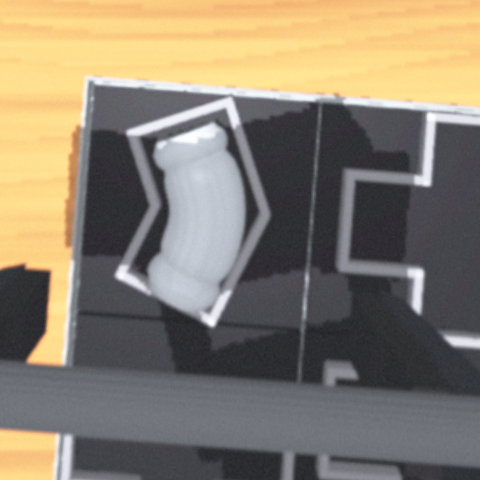

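The 45° elbow sits flat inside the V outline, around (195,215), with a gap all round. Next, the 90° elbow.

move_arm(rows=[0, 0, 0, -0.98, 0, 0, 1, 0, 0, 0, -0.98, 0, 0, 1, 0, 0, 0, -0.98, 0, 0, 1, 0, 0, 0, -0.98, 0, 0, 1, 0, 0, 0, -0.98, 0, 0, 1, 0, 0, 0, -0.98, 0, 0, 1, 0, 0, 0, -0.98, 0, 0, 1, 0, 0, 0, -0.98, 0, 0, 1, 0, 0, 0, -0.98, 0, 0, 1, 0, 0, 0, -0.98, 0, 0, 1, 0, 0, 0, -0.98, 0, 0, 1, 0, 0, 0, -0.98, 0, 0, 1, 0, 0, 0, -0.98, 0, 0, 1, 0, 0, 0, -0.98, 0, 0, 1, 0, 0, 0, -0.98, 0, 0, 1, 0, 0, 0, -0.98, 0, 0, 1, 0, 0, 0, -0.98, 0, 0, 1, 0, 0, 0, -0.98, 0, 0, 1, 0, 0, 0, -0.98, 0, 0, 1])

```text
clock: 15.75
position: [0.611, 0.2566, 0.131]
tcp_rot: [0.121, 1.57, -0.123]
wrist_force: [-0.6, 0.9, -0.7]
grip_width: 0.0882
```

```bash
python3 -c "
from plan import *
go((.4284,-.27,.0095),-9)"
```

```text
at [0.611  0.2566 0.131 ] jaw -8.90 turn 0.02 [ 0.02 -0.03  0.01] shift x 2.431 y -10.973 z -1.960 w 0.0882 F [-0.6  0.9 -0.7] t 15.75 q [0.22 0.71 1.17 0.   1.27 0.38]
```

move_arm(rows=[0, -0.61, -0.109, 0, 0, 0, 1, 0, -0.61, -0.109, 0, 0, 0, 1, 0, -0.61, -0.109, 0, 0, 0, 1, 0, -0.61, -0.109, 0, 0, 0, 1, 0, -0.61, -0.109, 0, 0, 0, 1, 0, -0.61, -0.109, 0, 0, 0, 1, 0, -0.61, -0.109, 0, 0, 0, 1, 0, -0.61, -0.109, 0, 0, 0, 1, 0, -0.61, -0.109, 0, 0, 0, 1, 0, -0.61, -0.109, 0, 0, 0, 1, 0, -0.61, -0.109, 0, 0, 0, 1, 0, -0.61, -0.109, 0, 0, 0, 1, 0, -0.61, -0.109, 0, 0, 0, 1, 0, -0.61, -0.109, 0, 0, 0, 1, 0, -0.61, -0.109, 0, 0, 0, 1, 0, -0.61, -0.109, 0, 0, 0, 1, 0, -0.61, -0.109, 0, 0, 0, 1, 0, -0.6, -0.107, 0, 0, 0, 1, 0, 0, 0, 0, 0, 0, 1, 0, 0, 0, 0, 0, 0, 1])

```text
clock: 17.75
position: [0.4279, -0.2691, 0.1316]
tcp_rot: [0.126, 1.569, -0.124]
wrist_force: [-0.2, 0.2, 0.3]
grip_width: 0.0884
```

```bash
python3 -c "
from fit import *
go((.4284,-.27,.0095),-9)
shot('wrist','w9')
o,f=ortho('w9',.019,.56,-.15,480)
for c in blobs(o,75,45,3000):
    M=cv2.moments(c); q=f((M['m10']/M['m00'],M['m01']/M['m00']))[0]
    th=.5*np.arctan2(2*M['mu11'],M['mu20']-M['mu02'])
    print(q.round(4),M['m00']*.25,np.degrees(np.arctan2(-np.cos(th),-np.sin(th))),cv2.minAreaRect(c)[1:],f(cv2.minAreaRect(c)[0]))
cv2.imwrite('pics/o9.png',o)
"
```

```text
at [ 0.4279 -0.2691  0.1316] jaw -9.14 turn -0.03 [-0.03 -0.02 -0.02] shift x 2.442 y -0.016 z 0.013 w 0.0884 F [-0.2  0.2  0.3] t 17.75 q [-0.79  0.39  1.7   0.    1.06 -0.63]
[ 0.4388 -0.2727] 4042.5 -96.28200355813851 ((215.10130310058594, 116.18558502197266), 8.194263458251953) [[ 0.43888784 -0.27215385]]
[ 0.4375 -0.3675] 7732.625 -3.77566293361742 ((479.0, 139.0), 90.0) [[ 0.44025 -0.35475]]
```

move_arm(rows=[0.407, -0.01, 0.01, 0, 0, 0, 1, 0.407, 0, 0, 0, 0, 0, 1, 0.407, 0, 0, 0, 0, 0, 1, 0.407, 0, 0, 0, 0, 0, 1, 0.407, 0, 0, 0, 0, 0, 1, 0.4, 0, 0, 0, 0, 0, 1, 0, 0, 0, 0, 0, 0, 1, 0, 0, 0, 0, 0, 0, -1, 0, 0, 0, 0, 0, 0, -1, 0, 0, 0, 0, 0, 0, -1, 0, 0, 0, 0, 0, 0, -1, 0, 0, 0, 0, 0, 0, -1, 0, 0, 0, 0, 0, 0, -1, 0, 0, 0, 0, 0, 0, -1, 0, 0, 0, 0, 0, 0, -1])

```text
clock: 19.3
position: [0.4288, -0.2702, 0.0109]
tcp_rot: [0.124, 1.567, -0.125]
wrist_force: [-0.9, 0.4, 3.9]
grip_width: 0.0397
```

move_arm(rows=[-0.2, 0, 0, 0, 0, 0, -1, -0.6, 0, 0, 0, 0, 0, -1, -0.6, 0, 0, 0, 0, 0, -1, -0.6, 0, 0, 0, 0, 0, -1, 0, 0, 0, -0.95, 0, 0, -1, 0, 0, 0, -0.95, 0, 0, -1, 0, 0, 0, -0.95, 0, 0, -1, 0, 0, 0, -0.95, 0, 0, -1, 0, 0, 0, -0.95, 0, 0, -1, 0, 0, 0, -0.95, 0, 0, -1, 0, 0, 0, -0.95, 0, 0, -1, 0, 0, 0, -0.95, 0, 0, -1, 0, 0, 0, -0.95, 0, 0, -1, 0, 0, 0, -0.95, 0, 0, -1, 0, 0, 0, -0.95, 0, 0, -1, 0, 0, 0, -0.95, 0, 0, -1, 0, 0, 0, -0.95, 0, 0, -1, 0, 0, 0, -0.95, 0, 0, -1, 0, 0, 0, -0.95, 0, 0, -1, 0, 0, 0, -0.95, 0, 0, -1])

```text
clock: 21.3
position: [0.4285, -0.2697, 0.1109]
tcp_rot: [-0.825, 1.408, 0.826]
wrist_force: [0.8, -0.2, -2.8]
grip_width: 0.0393
```

```bash
python3 -c "
from held import *
held('w10',.0095)
b=np.radians(130.6); d=np.array([np.cos(b),np.sin(b)]); n=np.array([.4775,.1487])-.01485*d; print(n)
go((*n,.12),130.6)"
```

```text
centroid-TCP mm [37.2 -7.7] area 25817.375 major yaw -119.0
[0.487164   0.13742482]
at [ 0.4285 -0.2698  0.1109] jaw 60.99 turn -15.19 [-1.519e+01  1.000e-02 -1.000e-02] shift x -0.181 y -6.190 z 5.420 w 0.0397 F [ 1.1 -0.1 -2.3] t 21.35 q [-0.79  0.41  1.72 -0.    1.01 -1.86]
```

View pics/w10o.png

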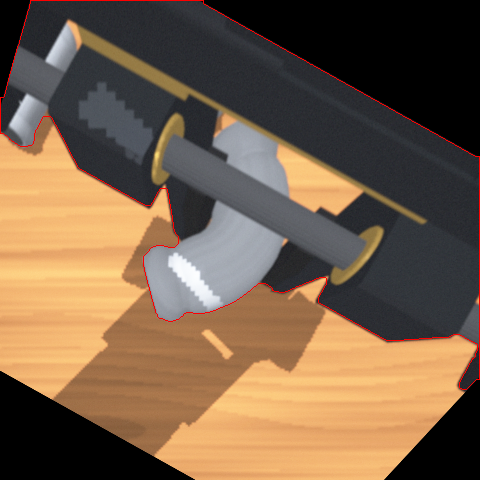

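The 90° elbow is held, with its visible leg ending near (165,285). I'll carry it across, then finish the turn.

move_arm(rows=[0, 0.1625, 0.4275, 0, 0, 0, -1, 0, 0.1625, 0.4275, 0, 0, 0, -1, 0, 0.1625, 0.4275, 0, 0, 0, -1, 0, 0.1625, 0.4275, 0, 0, 0, -1, 0, 0.1625, 0.4275, 0, 0, 0, -1, 0, 0.1625, 0.4275, 0, 0, 0, -1, 0, 0.1625, 0.4275, 0, 0, 0, -1, 0, 0.1625, 0.4275, 0, 0, 0, -1, 0, 0.1625, 0.4275, 0, 0, 0, -1, 0, 0.1625, 0.4275, 0, 0, 0, -1, 0, 0.1625, 0.4275, 0, 0, 0, -1, 0, 0.1625, 0.4275, 0, 0, 0, -1, 0, 0.1625, 0.4275, 0, 0, 0, -1, 0, 0.1625, 0.4275, 0, 0, 0, -1, 0, 0.1625, 0.4275, 0, 0, 0, -1, 0, 0.1625, 0.4275, 0, 0, 0, -1, 0, 0.1625, 0.4275, 0, 0, 0, -1, 0, 0.1625, 0.4275, 0, 0, 0, -1])

```text
clock: 23.15
position: [0.49, 0.138, 0.1109]
tcp_rot: [-0.822, 1.41, 0.823]
wrist_force: [-0.3, -0.0, -2.5]
grip_width: 0.0394
```

move_arm(rows=[0, 0, 0, -0.95, 0, 0, -1, 0, 0, 0, -0.95, 0, 0, -1, 0, 0, 0, -0.95, 0, 0, -1, 0, 0, 0, -0.95, 0, 0, -1, 0, 0, 0, -0.95, 0, 0, -1, 0, 0, 0, -0.95, 0, 0, -1, 0, 0, 0, -0.95, 0, 0, -1, 0, 0, 0, -0.95, 0, 0, -1, 0, 0, 0, -0.95, 0, 0, -1, 0, 0, 0, -0.95, 0, 0, -1, 0, 0, 0, -0.95, 0, 0, -1, 0, 0, 0, -0.95, 0, 0, -1, 0, 0, 0, -0.95, 0, 0, -1, 0, 0, 0, -0.95, 0, 0, -1, 0, 0, 0, -0.95, 0, 0, -1, 0, 0, 0, -0.95, 0, 0, -1, 0, 0, 0, 0, 0, 0, -1, 0, 0, 0, 0, 0, 0, -1])

```text
clock: 24.95
position: [0.4901, 0.137, 0.1108]
tcp_rot: [-1.703, 0.792, 1.704]
wrist_force: [0.2, 0.0, -3.1]
grip_width: 0.0394
```

```bash
python3 -c "
from fit import *
go((.4872,.1374,.03),130.6); shot('wrist','w11')"
```

```text
at [0.4901 0.137  0.1108] jaw 130.10 turn -0.11 [-0.11  0.   -0.  ] shift x 1.616 y 0.038 z 0.044 w 0.0394 F [ 0.2  0.  -3.1] t 24.95 q [ 0.04  0.42  1.71  0.    1.01 -2.23]
```

View pics/w11.png

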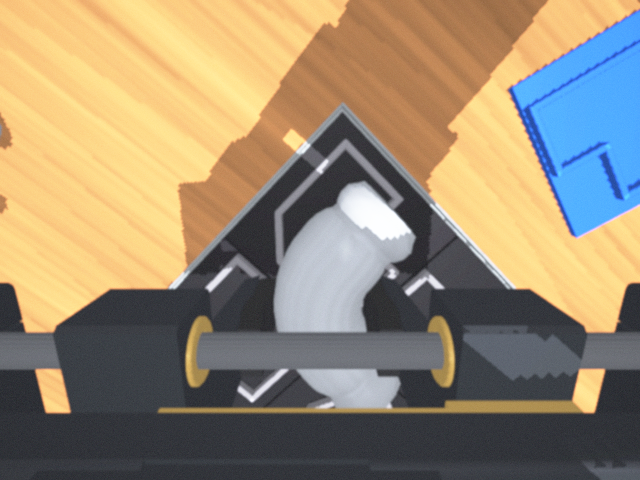

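move_arm(rows=[0, 0.038, 0.044, -0.1, 0, 0, -1, 0.4, 0, 0, 0, 0, 0, -1, 0.4, 0, 0, 0, 0, 0, -1, 0.4, 0, 0, 0, 0, 0, -1, 0.4, 0, 0, 0, 0, 0, -1, 0, 0, 0, 0, 0, 0, -1, 0.06, 0, 0, 0, 0, 0, -1, 0.04, 0, 0, 0, 0, 0, -1, 0, 0, 0, 0, 0, 0, -1])

```text
clock: 25.9
position: [0.4876, 0.1375, 0.0263]
tcp_rot: [-1.711, 0.784, 1.71]
wrist_force: [0.2, 0.4, -2.7]
grip_width: 0.0397
```

move_arm(rows=[0.03, 0, 0, 0, 0, 0, -1, 0.03, 0, 0, 0, 0, 0, -1, 0, 0, 0, 0, 0, 0, -1, 0, 0, 0, 0, 0, 0, -1])

```text
clock: 26.3
position: [0.4874, 0.1374, 0.0228]
tcp_rot: [-1.711, 0.784, 1.711]
wrist_force: [-0.9, -0.4, -3.7]
grip_width: 0.0395
```

move_arm(rows=[0.03, 0, 0, 0, 0, 0, -1, 0.03, 0, 0, 0, 0, 0, -1, 0, 0, 0, 0, 0, 0, -1, 0, 0, 0, 0, 0, 0, -1])

```text
clock: 26.7
position: [0.4873, 0.1374, 0.0197]
tcp_rot: [-1.71, 0.785, 1.711]
wrist_force: [0.8, 0.2, -1.5]
grip_width: 0.0394
```

move_arm(rows=[0.012, 0, 0, 0, 0, 0, -1, 0, 0, 0, 0, 0, 0, -1, 0, 0, 0, 0, 0, 0, 0.36, 0, 0, 0, 0, 0, 0, 0.36, 0, 0, 0, 0, 0, 0, 0.36, 0, 0, 0, 0, 0, 0, 0.36, -0.3, 0, 0, 0, 0, 0, 0.36, -0.6, 0, 0, 0, 0, 0, 0.36, -0.6, 0, 0, 0, 0, 0, 1, -0.6, 0, 0, 0, 0, 0, 1, -0.3, 0, 0, 0, 0, 0, 1])

```text
clock: 27.8
position: [0.4881, 0.1375, 0.1417]
tcp_rot: [-1.713, 0.783, 1.707]
wrist_force: [-0.2, -0.2, -0.3]
grip_width: 0.0821
```

```bash
python3 -c "
from fit import *
im=shot('side','s1')[0]; cv2.imwrite('pics/s1c.png',cv2.resize(im[280:440,180:400],None,fx=3,fy=3))
go((.62,-.1,.13),152)"
```

```text
at [0.4887 0.1376 0.143 ] jaw 130.73 turn -4.64 [-4.64 -0.05  0.05] shift x 0.259 y 2.963 z -4.548 w 0.0857 F [1.6 0.5 2. ] t 27.85 q [ 0.04  0.37  1.68 -0.    1.08 -2.24]
```

View pics/s1c.png

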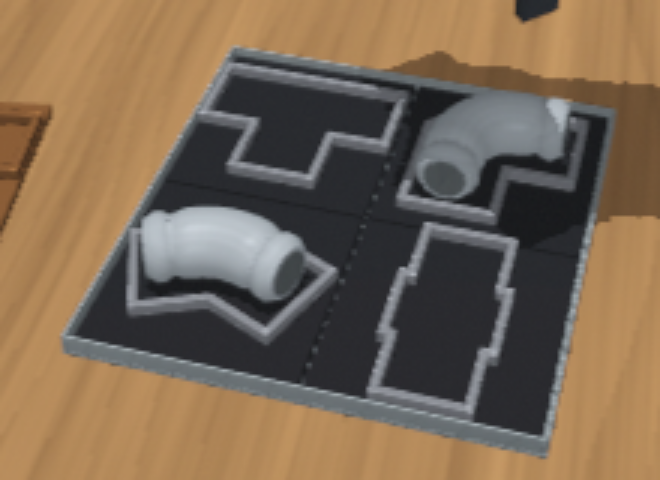

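move_arm(rows=[0, 0, 0, 0.98, 0, 0, 1, 0, 0, 0, 0.98, 0, 0, 1, 0, 0, 0, 0.98, 0, 0, 1, 0, 0, 0, 0.98, 0, 0, 1, 0, 0, 0, 0.98, 0, 0, 1, 0, 0, 0, 0.98, 0, 0, 1, 0, 0, 0, 0.98, 0, 0, 1, 0, 0, 0, 0.98, 0, 0, 1, 0, 0, 0, 0.98, 0, 0, 1, 0, 0, 0, 0.98, 0, 0, 1, 0, 0, 0, 0.98, 0, 0, 1, 0, 0, 0, 0.98, 0, 0, 1, 0, 0, 0, 0.98, 0, 0, 1, 0, 0, 0, 0.98, 0, 0, 1, 0, 0, 0, 0.98, 0, 0, 1, 0, 0, 0, 0.98, 0, 0, 1, 0, 0, 0, 0.98, 0, 0, 1, 0, 0, 0, 0.98, 0, 0, 1])

```text
clock: 29.65
position: [0.4871, 0.1374, 0.1384]
tcp_rot: [-0.677, 1.463, 0.677]
wrist_force: [-0.6, -0.4, 0.1]
grip_width: 0.0883
```

move_arm(rows=[0, 0, 0, 0.98, 0, 0, 1, 0, 0, 0, 0.98, 0, 0, 1, 0, 0, 0, 0.98, 0, 0, 1, 0, 0, 0, 0.98, 0, 0, 1, 0, 0, 0, 0.98, 0, 0, 1, 0, 0, 0, 0.98, 0, 0, 1, 0, 0, 0, 0.98, 0, 0, 1, 0, 0, 0, 0.98, 0, 0, 1, 0, 0, 0, 0.98, 0, 0, 1, 0, 0, 0, 0.98, 0, 0, 1, 0, 0, 0, 0.98, 0, 0, 1, 0, 0, 0, 0.98, 0, 0, 1, 0, 0, 0, 0.98, 0, 0, 1, 0, 0, 0, 0.98, 0, 0, 1, 0, 0, 0, 0.98, 0, 0, 1, 0, 0, 0, 0.98, 0, 0, 1, 0, 0, 0, 0.98, 0, 0, 1, 0, 0, 0, 0.65, 0, 0, 1])

```text
clock: 31.45
position: [0.4871, 0.1374, 0.1384]
tcp_rot: [0.405, 1.533, -0.406]
wrist_force: [-0.1, -0.9, -1.3]
grip_width: 0.0879
```

```bash
python3 -c "
from fit import *
go((.6285,-.0855,.13),-27.6)"
```

```text
at [0.4871 0.1374 0.1384] jaw -29.64 turn -0.45 [-0.45 -0.01  0.01] shift x 0.168 y -2.641 z 4.571 w 0.0879 F [-0.1 -0.9 -1.3] t 31.45 q [ 0.04  0.38  1.69 -0.    1.08  0.56]
```

move_arm(rows=[0, 0, 0, -0.45, 0, 0, 1, 0, -0.384, 0.457, 0, 0, 0, 1, 0, -0.384, 0.457, 0, 0, 0, 1, 0, -0.384, 0.457, 0, 0, 0, 1, 0, -0.384, 0.457, 0, 0, 0, 1, 0, -0.384, 0.457, 0, 0, 0, 1, 0, -0.384, 0.457, 0, 0, 0, 1, 0, -0.384, 0.457, 0, 0, 0, 1, 0, -0.384, 0.457, 0, 0, 0, 1, 0, -0.384, 0.457, 0, 0, 0, 1, 0, -0.384, 0.457, 0, 0, 0, 1, 0, 0, 0, 0, 0, 0, 1, 0, 0, 0, 0, 0, 0, 1, 0, 0, 0, 0, 0, 0, 1])

```text
clock: 32.85
position: [0.6014, -0.1372, 0.1387]
tcp_rot: [0.375, 1.539, -0.374]
wrist_force: [0.0, -0.5, 0.9]
grip_width: 0.0882
```

```bash
python3 -c "
from fit import *
shot('wrist','w12')
o,f=ortho('w12',.019,.76,.04,560)
for c in blobs(o,75,45,3000):
    M=cv2.moments(c); q=f((M['m10']/M['m00'],M['m01']/M['m00']))[0]
    th=.5*np.arctan2(2*M['mu11'],M['mu20']-M['mu02'])
    print(q.round(4),M['m00']*.25,np.degrees(np.arctan2(-np.cos(th),-np.sin(th))).round(1),cv2.minAreaRect(c)[1:],f(cv2.minAreaRect(c)[0]),cv2.boundingRect(c))
    cv2.drawContours(o,[c],-1,(0,0,255),1)
cv2.imwrite('pics/o12.png',o)
go((.6285,-.0855,.010),-27.6)"
```

```text
[ 0.5273 -0.2153] 3445.125 -23.3 ((76.35540771484375, 284.1195373535156), 28.158794403076172) [[ 0.5344487  -0.22172568]] (424, 309, 136, 251)
[ 0.618 -0.104] 4839.25 -27.6 ((153.26710510253906, 212.00926208496094), 27.603981018066406) [[ 0.62204672 -0.09606693]] (194, 191, 188, 207)
[ 0.7235 -0.1409] 1428.625 -171.5 ((139.21633911132812, 73.96051025390625), 83.2901611328125) [[ 0.72652987 -0.14087881]] (328, 0, 78, 140)
at [ 0.6015 -0.1371  0.139 ] jaw -27.35 turn 0.05 [ 0.05 -0.01 -0.  ] shift x 2.579 y 1.165 z -0.001 w 0.0878 F [1.3 0.2 0.7] t 32.90 q [-0.41  0.6   1.33  0.    1.21  0.06]
```

View pics/o12.png

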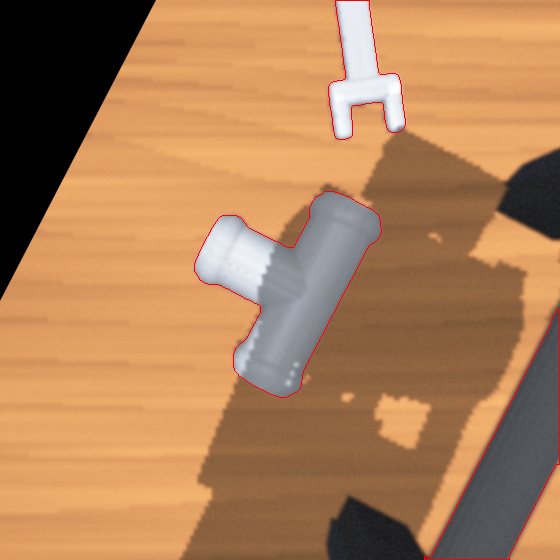

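The tee is in clear view around (290,295), with the wrench jaw just beyond at (365,105). I'll use a narrower opening to keep clear of it.

move_arm(rows=[0.2, 0.286, 0, 0.05, 0, 0, 0.36, 0.2, 0.286, 0, 0, 0, 0, 0.36, 0.2, 0.286, 0, 0, 0, 0, 0.36, 0.2, 0.286, -0.013, 0, 0, 0, 0.36, 0, 0, 0, 0, 0, 0, 0.36, 0.4, 0, 0, 0, 0, 0, 0.36, 0.4, 0, 0, 0, 0, 0, 0.36, 0.4, 0, 0, 0, 0, 0, 0.36, 0.4, 0, 0, 0, 0, 0, 0.36, 0.17, 0, 0, 0, 0, 0, 0.36, 0, 0, 0, 0, 0, 0, 0.36, 0, 0, 0, 0, 0, 0, 0.36])

```text
clock: 34.1
position: [0.6281, -0.0874, 0.0115]
tcp_rot: [0.378, 1.536, -0.378]
wrist_force: [0.7, 0.5, 0.5]
grip_width: 0.0595
```

move_arm(rows=[0, 0, 0, 0, 0, 0, -1, 0, 0, 0, 0, 0, 0, -1, 0, 0, 0, 0, 0, 0, -1, 0, 0, 0, 0, 0, 0, -1, 0, 0, 0, 0, 0, 0, -1, 0, 0, 0, 0, 0, 0, -1])

```text
clock: 34.7
position: [0.6278, -0.0873, 0.0109]
tcp_rot: [0.378, 1.537, -0.378]
wrist_force: [-0.1, 1.2, 3.8]
grip_width: 0.0322
```

move_arm(rows=[-0.2, 0, 0, 0, 0, 0, -1, -0.6, 0, 0, 0, 0, 0, -1, -0.6, 0, 0, 0, 0, 0, -1, -0.6, 0, 0, 0, 0, 0, -1, 0, 0, 0, -0.84, 0, 0, -1, 0, 0, 0, -0.84, 0, 0, -1, 0, 0, 0, -0.84, 0, 0, -1, 0, 0, 0, -0.84, 0, 0, -1, 0, 0, 0, -0.84, 0, 0, -1, 0, 0, 0, -0.84, 0, 0, -1, 0, 0, 0, 0, 0, 0, -1])

```text
clock: 35.8
position: [0.6276, -0.0872, 0.1108]
tcp_rot: [0.062, 1.57, -0.062]
wrist_force: [0.2, 0.0, -1.7]
grip_width: 0.0323
```

```bash
python3 -c "
from fit import *
print((.6017+.012*.0767,.1388+.012*.997))
go((.6017+.012*.0767,.1388+.012*.997,.03),-4.4)"
```

```text
(0.6026204000000001, 0.150764)
at [ 0.6276 -0.0872  0.1108] jaw -4.51 turn -0.02 [-0.02 -0.   -0.  ] shift x 1.616 y 4.706 z -0.863 w 0.0323 F [ 0.2  0.  -1.7] t 35.80 q [-0.32  0.66  1.3   0.    1.18 -0.24]
```

move_arm(rows=[0, 0.391, -0.072, 0, 0, 0, -1, 0, 0.391, -0.072, 0, 0, 0, -1, 0, 0.391, -0.072, 0, 0, 0, -1, 0, 0.391, -0.072, 0, 0, 0, -1, 0, 0.391, -0.072, 0, 0, 0, -1, 0, 0.391, -0.072, 0, 0, 0, -1, 0, 0.391, -0.072, 0, 0, 0, -1, 0, 0.391, -0.072, 0, 0, 0, -1, 0, 0.391, -0.072, 0, 0, 0, -1, 0, 0.391, -0.072, 0, 0, 0, -1, 0, 0.391, -0.072, 0, 0, 0, -1, 0, 0.391, -0.072, 0, 0, 0, -1, 0, 0, 0, 0, 0, 0, -1, 0, 0, 0, 0, 0, 0, -1, 0, 0, 0, 0, 0, 0, -1])

```text
clock: 37.3
position: [0.6031, 0.1498, 0.1106]
tcp_rot: [0.062, 1.57, -0.063]
wrist_force: [-0.2, 0.4, -1.7]
grip_width: 0.0327
```

```bash
python3 -c "
from fit import *
shot('wrist','w13')
go((.6026,.1499,.027),-4.4)"
```

```text
at [0.6032 0.1496 0.1107] jaw -4.59 turn -0.04 [-0.04 -0.    0.  ] shift x 1.673 y 0.005 z -0.012 w 0.0323 F [-0.7  0.1 -1.3] t 37.35 q [ 0.05  0.64  1.34 -0.    1.16  0.14]
```

View pics/w13.png

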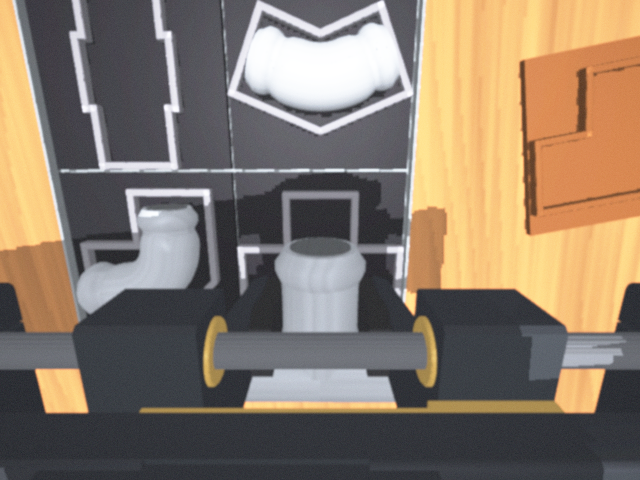

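The tee's branch at column 320 lines up with the tee nest's branch outline (285–357), and both elbows sit well in their nests. That uses up my picture views; the remaining checks will be numeric.

move_arm(rows=[0.4, 0.005, -0.012, -0.04, 0, 0, -1, 0.4, 0, 0, 0, 0, 0, -1, 0.4, 0, 0, 0, 0, 0, -1, 0.4, 0, 0, 0, 0, 0, -1, 0.06, 0, 0, 0, 0, 0, -1, 0, 0, 0, 0, 0, 0, -1, 0, 0, 0, 0, 0, 0, -1])

```text
clock: 38.05
position: [0.6033, 0.1502, 0.0288]
tcp_rot: [0.06, 1.568, -0.06]
wrist_force: [0.1, 0.1, -1.3]
grip_width: 0.0324
```

move_arm(rows=[0.03, 0, 0, 0, 0, 0, -1, 0.03, 0, 0, 0, 0, 0, -1, 0, 0, 0, 0, 0, 0, -1, 0, 0, 0, 0, 0, 0, -1])

```text
clock: 38.45
position: [0.6026, 0.1504, 0.0247]
tcp_rot: [0.06, 1.57, -0.06]
wrist_force: [1.4, -0.9, -2.1]
grip_width: 0.0324
```

move_arm(rows=[0.03, 0, 0, 0, 0, 0, -1, 0.03, 0, 0, 0, 0, 0, -1, 0, 0, 0, 0, 0, 0, -1, 0, 0, 0, 0, 0, 0, -1])

```text
clock: 38.85
position: [0.6026, 0.1503, 0.0216]
tcp_rot: [0.06, 1.57, -0.06]
wrist_force: [0.4, 0.4, -2.3]
grip_width: 0.0322
```

Below rib-contact height with no contact so far; the floor should be near 0.0194.

move_arm(rows=[0.02, 0, 0, 0, 0, 0, -1, 0.02, 0, 0, 0, 0, 0, -1, 0, 0, 0, 0, 0, 0, -1, 0, 0, 0, 0, 0, 0, -1])

```text
clock: 39.25
position: [0.6027, 0.1504, 0.0196]
tcp_rot: [0.06, 1.57, -0.06]
wrist_force: [0.1, 0.5, -2.0]
grip_width: 0.0322
```

move_arm(rows=[0, 0, 0, 0, 0, 0, 0.3, 0, 0, 0, 0, 0, 0, 0.3, 0, 0, 0, 0, 0, 0, 0.3, 0, 0, 0, 0, 0, 0, 0.3, -0.3, 0, 0, 0, 0, 0, 0.3, -0.6, 0, 0, 0, 0, 0, 0.3, -0.6, 0, 0, 0, 0, 0, 1, -0.6, 0, 0, 0, 0, 0, 1, -0.3, 0, 0, 0, 0, 0, 1, 0, 0, 0, 0, 0, 0, 1, 0, 0, 0, 0, 0, 0, 1])

```text
clock: 40.35
position: [0.6024, 0.1503, 0.1396]
tcp_rot: [0.06, 1.57, -0.06]
wrist_force: [-0.0, -0.4, -0.6]
grip_width: 0.088
```

```bash
python3 -c "
from fit import *
go((.6367,-.2780,.13),71)
go((.6367,-.2780,.13),-19)"
```

```text
at [0.6024 0.1503 0.1396] jaw -4.35 turn -16.44 [-16.44  -0.     0.  ] shift x 0.193 y -3.437 z -7.877 w 0.0880 F [-0.  -0.4 -0.6] t 40.35 q [ 0.06  0.61  1.32 -0.    1.22  0.13]
at [0.6024 0.1503 0.1396] jaw -4.35 turn 3.20 [ 3.2 -0.   0. ] shift x 0.193 y -7.877 z 3.437 w 0.0880 F [-0.  -0.4 -0.6] t 40.35 q [ 0.06  0.61  1.32 -0.    1.22  0.13]
```

move_arm(rows=[0, -0.5, 0.078, 0, 0, 0, 1, 0, -0.5, 0.078, 0, 0, 0, 1, 0, -0.5, 0.078, 0, 0, 0, 1, 0, -0.5, 0.078, 0, 0, 0, 1, 0, -0.5, 0.078, 0, 0, 0, 1, 0, -0.5, 0.078, 0, 0, 0, 1, 0, -0.5, 0.078, 0, 0, 0, 1, 0, -0.5, 0.078, 0, 0, 0, 1, 0, -0.5, 0.078, 0, 0, 0, 1, 0, -0.5, 0.078, 0, 0, 0, 1, 0, -0.5, 0.078, 0, 0, 0, 1, 0, -0.5, 0.078, 0, 0, 0, 1, 0, -0.5, 0.078, 0, 0, 0, 1, 0, -0.5, 0.078, 0, 0, 0, 1, 0, -0.5, 0.078, 0, 0, 0, 1, 0, -0.5, 0.078, 0, 0, 0, 1, 0, -0.5, 0.078, 0, 0, 0, 1, 0, 0, 0, 0, 0, 0, 1])

```text
clock: 42.15
position: [0.6356, -0.281, 0.1377]
tcp_rot: [0.063, 1.572, -0.062]
wrist_force: [0.2, 1.0, 0.1]
grip_width: 0.0879
```

move_arm(rows=[0, 0, 0, -0.967, 0, 0, 1, 0, 0, 0, -0.967, 0, 0, 1, 0, 0, 0, -0.967, 0, 0, 1, 0, 0, 0, -0.967, 0, 0, 1, 0, 0, 0, -0.967, 0, 0, 1, 0, 0, 0, -0.967, 0, 0, 1, 0, 0, 0, -0.967, 0, 0, 1, 0, 0, 0, -0.967, 0, 0, 1, 0, 0, 0, -0.967, 0, 0, 1, 0, 0, 0, -0.967, 0, 0, 1, 0, 0, 0, -0.967, 0, 0, 1, 0, 0, 0, -0.967, 0, 0, 1, 0, 0, 0, -0.967, 0, 0, 1, 0, 0, 0, -0.967, 0, 0, 1, 0, 0, 0, -0.967, 0, 0, 1, 0, 0, 0, -0.967, 0, 0, 1, 0, 0, 0, -0.967, 0, 0, 1, 0, 0, 0, 0, 0, 0, 1])

```text
clock: 43.95
position: [0.6363, -0.2773, 0.1387]
tcp_rot: [-0.961, 1.348, 0.964]
wrist_force: [0.6, 0.1, 0.6]
grip_width: 0.088
```

```bash
python3 -c "
from fit import *
shot('wrist','w14')
for fn in('w1','w4','w14'):
  o,f=ortho(fn,.023,.74,-.16,460)
  for c in blobs(o,75,45,3000):
    M=cv2.moments(c); q=f((M['m10']/M['m00'],M['m01']/M['m00']))[0]
    if np.hypot(*(q-[.636,-.278]))>.03: continue
    th=.5*np.arctan2(2*M['mu11'],M['mu20']-M['mu02'])
    r=cv2.minAreaRect(c)
    print(fn,q.round(4),M['m00']*.25,np.degrees(np.arctan2(-np.cos(th),-np.sin(th))).round(1),r[1:],f(r[0]))
go((.6363,-.2775,.012),71)"
```

```text
w1 [ 0.6357 -0.277 ] 4099.25 -19.7 ((98.47406768798828, 218.63047790527344), 19.17900848388672) [[ 0.63620573 -0.27765852]]
w4 [ 0.6355 -0.2768] 4066.625 -19.7 ((98.56932067871094, 216.14739990234375), 19.09349250793457) [[ 0.63609511 -0.27747523]]
w14 [ 0.6361 -0.2771] 3997.625 -19.0 ((96.29730987548828, 214.13516235351562), 18.924644470214844) [[ 0.63682195 -0.27733183]]
at [ 0.6363 -0.2774  0.1388] jaw 70.94 turn -0.01 [-0.01  0.01 -0.02] shift x 2.536 y 0.000 z -0.001 w 0.0882 F [-0.1 -0.1  0.1] t 44.00 q [-0.58  0.77  1.03  0.    1.34 -1.82]
```

All three views agree on the union within about 1 mm and 1°. I'll descend and grip it.

move_arm(rows=[0.42, 0, 0, 0, 0, 0, 1, 0.42, 0, 0, 0, 0, 0, 1, 0.42, 0, 0, 0, 0, 0, 1, 0.42, 0, 0, 0, 0, 0, 1, 0.42, 0, 0, 0, 0, 0, 1, 0.42, 0, 0, 0, 0, 0, 1, 0, 0, 0, 0, 0, 0, 1, 0, 0, 0, 0, 0, 0, 1, 0, 0, 0, 0, 0, 0, -1, 0, 0, 0, 0, 0, 0, -1, 0, 0, 0, 0, 0, 0, -1, 0, 0, 0, 0, 0, 0, -1, 0, 0, 0, 0, 0, 0, -1, 0, 0, 0, 0, 0, 0, -1, 0, 0, 0, 0, 0, 0, -1], squeeze=30)

```text
clock: 45.5
position: [0.6366, -0.2783, 0.0137]
tcp_rot: [-0.961, 1.348, 0.962]
wrist_force: [-0.6, 0.7, 1.8]
grip_width: 0.0455
```

move_arm(rows=[-0.2, 0, 0, 0, 0, 0, -1, -0.6, 0, 0, 0, 0, 0, -1, -0.6, 0, 0, 0, 0, 0, -1, -0.6, 0, 0, 0, 0, 0, -1, 0, 0, 0, 0, 0, 0, -1])

```text
clock: 46.0
position: [0.6379, -0.2794, 0.1184]
tcp_rot: [-0.967, 1.345, 0.955]
wrist_force: [0.1, -0.6, -3.8]
grip_width: 0.0462
```

move_arm(rows=[0, 0, 0, 0.967, 0, 0, -1, 0, 0, 0, 0.967, 0, 0, -1, 0, 0, 0, 0.967, 0, 0, -1, 0, 0, 0, 0.967, 0, 0, -1, 0, 0, 0, 0.967, 0, 0, -1, 0, 0, 0, 0.967, 0, 0, -1, 0, 0, 0, 0.967, 0, 0, -1, 0, 0, 0, 0.967, 0, 0, -1, 0, 0, 0, 0.967, 0, 0, -1, 0, 0, 0, 0.967, 0, 0, -1, 0, 0, 0, 0.967, 0, 0, -1, 0, 0, 0, 0.967, 0, 0, -1, 0, 0, 0, 0.967, 0, 0, -1, 0, 0, 0, 0.967, 0, 0, -1, 0, 0, 0, 0.967, 0, 0, -1, 0, 0, 0, 0.967, 0, 0, -1, 0, 0, 0, 0.967, 0, 0, -1, 0, 0, 0, 0, 0, 0, -1])

```text
clock: 47.8
position: [0.6358, -0.2781, 0.1116]
tcp_rot: [0.061, 1.572, -0.059]
wrist_force: [-0.6, -0.2, -3.1]
grip_width: 0.0457
```

```bash
python3 -c "
from fit import *
go((.4875,.2720,.11),-4.4)"
```

```text
at [ 0.6358 -0.2781  0.1116] jaw -4.40 turn 0.00 [ 0.   -0.03 -0.02] shift x 0.032 y 10.743 z -3.802 w 0.0457 F [-0.6 -0.2 -3.1] t 47.80 q [-0.58  0.8   1.06 -0.    1.29 -0.5 ]
```

move_arm(rows=[0, 0.5654, -0.2, 0, 0, 0, -1, 0, 0.5654, -0.2, 0, 0, 0, -1, 0, 0.5654, -0.2, 0, 0, 0, -1, 0, 0.5654, -0.2, 0, 0, 0, -1, 0, 0.5654, -0.2, 0, 0, 0, -1, 0, 0.5654, -0.2, 0, 0, 0, -1, 0, 0.5654, -0.2, 0, 0, 0, -1, 0, 0.5654, -0.2, 0, 0, 0, -1, 0, 0.5654, -0.2, 0, 0, 0, -1, 0, 0.5654, -0.2, 0, 0, 0, -1, 0, 0.5654, -0.2, 0, 0, 0, -1, 0, 0.5654, -0.2, 0, 0, 0, -1, 0, 0.5654, -0.2, 0, 0, 0, -1, 0, 0.5654, -0.2, 0, 0, 0, -1, 0, 0.5654, -0.2, 0, 0, 0, -1, 0, 0.5654, -0.2, 0, 0, 0, -1, 0, 0.5654, -0.2, 0, 0, 0, -1, 0, 0.5654, -0.2, 0, 0, 0, -1, 0, 0.5654, -0.2, 0, 0, 0, -1, 0, 0, 0, 0, 0, 0, -1])

```text
clock: 49.8
position: [0.4862, 0.2741, 0.1127]
tcp_rot: [0.055, 1.572, -0.055]
wrist_force: [-0.4, -0.9, -3.3]
grip_width: 0.0453
```

move_arm(rows=[0, 0, 0, 0, 0, 0, -1, 0, 0, 0, 0, 0, 0, -1])

```text
clock: 50.0
position: [0.4879, 0.2708, 0.1132]
tcp_rot: [0.059, 1.571, -0.06]
wrist_force: [0.3, -0.2, -3.3]
grip_width: 0.0454
```

```bash
python3 -c "
from fit import *
go((.4875,.2720,.03),-4.4)"
```

```text
at [0.4879 0.2708 0.1132] jaw -4.34 turn 0.01 [ 0.01 -0.01  0.01] shift x 1.663 y 0.024 z -0.009 w 0.0454 F [ 0.3 -0.2 -3.3] t 50.00 q [ 0.3   0.51  1.55 -0.    1.08  0.37]
```

move_arm(rows=[0.4, 0.02, -0.01, 0, 0, 0, -1, 0.4, 0, 0, 0, 0, 0, -1, 0.4, 0, 0, 0, 0, 0, -1, 0.4, 0, 0, 0, 0, 0, -1, 0.06, 0, 0, 0, 0, 0, -1, 0, 0, 0, 0, 0, 0, -1, 0, 0, 0, 0, 0, 0, -1])

```text
clock: 50.7
position: [0.4881, 0.2725, 0.0317]
tcp_rot: [0.06, 1.568, -0.059]
wrist_force: [-0.4, 1.2, -3.2]
grip_width: 0.0456
```

move_arm(rows=[0.03, 0, 0, 0, 0, 0, -1, 0.03, 0, 0, 0, 0, 0, -1, 0, 0, 0, 0, 0, 0, -1, 0, 0, 0, 0, 0, 0, -1])

```text
clock: 51.1
position: [0.4874, 0.2726, 0.0278]
tcp_rot: [0.06, 1.57, -0.06]
wrist_force: [-0.1, 0.2, -2.7]
grip_width: 0.0459
```

move_arm(rows=[0.03, 0, 0, 0, 0, 0, -1, 0.03, 0, 0, 0, 0, 0, -1, 0, 0, 0, 0, 0, 0, -1, 0, 0, 0, 0, 0, 0, -1])

```text
clock: 51.5
position: [0.4874, 0.2726, 0.0246]
tcp_rot: [0.06, 1.57, -0.06]
wrist_force: [-0.3, -0.4, -3.4]
grip_width: 0.0459
```

move_arm(rows=[0.03, 0, 0, 0, 0, 0, -1, 0.01, 0, 0, 0, 0, 0, -1, 0, 0, 0, 0, 0, 0, -1, 0, 0, 0, 0, 0, 0, -1])

```text
clock: 51.9
position: [0.4874, 0.2726, 0.0226]
tcp_rot: [0.06, 1.57, -0.06]
wrist_force: [1.1, -0.6, -3.3]
grip_width: 0.0458
```

move_arm(rows=[0, 0, 0, 0, 0, 0, 0.5, 0, 0, 0, 0, 0, 0, 0.5, 0, 0, 0, 0, 0, 0, 0.5, 0, 0, 0, 0, 0, 0, 0.5, -0.3, 0, 0, 0, 0, 0, 0.5, -0.6, 0, 0, 0, 0, 0, 0.5, -0.6, 0, 0, 0, 0, 0, 1, -0.6, 0, 0, 0, 0, 0, 1, -0.6, -0.5, 0, 0, 0, 0, 1, -0.6, -0.5, 0, 0, 0, 0, 1, -0.3, -0.5, 0, 0, 0, 0, 1, 0, 0, 0, 0, 0, 0, 1, 0, 0, 0, 0, 0, 0, 1])

```text
clock: 53.2
position: [0.4816, 0.1979, 0.2025]
tcp_rot: [0.061, 1.57, -0.06]
wrist_force: [-0.9, 0.0, 0.2]
grip_width: 0.0878
```

```bash
python3 -c "
from fit import *
from scipy.optimize import least_squares
go((.4875,.2720,.03),-4.4)
im,K,Rm,t=shot('side','s2'); shot('wrist','w15'); shot('scene','sc2')
nest=dict(tee=(.6017,.1388),e90=(.4775,.1487),e45=(.6112,.2624),union=(.4875,.2720))
for fn in('w15','s2'):
  o,f=ortho(fn,.0275,.70,.36,600)
  h=cv2.cvtColor(o,cv2.COLOR_BGR2HSV)
  g=cv2.GaussianBlur(h[...,2],(5,5),0)
  m=((g>75)&(h[...,1]<90)).astype(np.uint8)*255; m=cv2.morphologyEx(m,cv2.MORPH_OPEN,np.ones((29,29)))
  for c in cv2.findContours(m,cv2.RETR_EXTERNAL,cv2.CHAIN_APPROX_NONE)[0]:
    if cv2.contourArea(c)<3000: continue
    M=cv2.moments(c); q=f((M['m10']/M['m00'],M['m01']/M['m00']))[0]; print(fn,q.round(4),M['m00']*.25,'dist mm',{k:round(1e3*np.hypot(*(q-v)),1) for k,v in nest.items()})
for n in('scene0','sc2'):
  im=load(n)[0]; h=cv2.cvtColor(im,cv2.COLOR_BGR2HSV); r=((h[...,1]>150)&((h[...,0]<6)|(h[...,0]>174)))[280:350,120:190]; print('tin px',np.argwhere(r).mean(0).round(2), 'wrench diff')
a,b=load('scene0')[0],load('sc2')[0]; print(np.abs(a[295:360,335:440].astype(int)-b[295:360,335:440]).mean())
"
```

```text
at [0.4816 0.1979 0.2025] jaw -4.40 turn -0.00 [-0.  0. -0.] shift x 3.449 y 1.487 z 0.003 w 0.0878 F [-0.9  0.   0.2] t 53.20 q [0.16 0.33 1.57 0.   1.24 0.24]
w15 [0.4795 0.1409] 5338.625 dist mm {'tee': np.float64(122.2), 'e90': np.float64(8.1), 'e45': np.float64(179.2), 'union': np.float64(131.4)}
w15 [0.5604 0.1216] 1080.5 dist mm {'tee': np.float64(44.7), 'e90': np.float64(87.3), 'e45': np.float64(149.7), 'union': np.float64(167.2)}
w15 [0.4957 0.0686] 3432.25 dist mm {'tee': np.float64(127.1), 'e90': np.float64(82.1), 'e45': np.float64(225.6), 'union': np.float64(203.6)}
w15 [0.6191 0.1389] 3716.25 dist mm {'tee': np.float64(17.4), 'e90': np.float64(142.0), 'e45': np.float64(123.8), 'union': np.float64(187.2)}
w15 [0.5371 0.2733] 24562.125 dist mm {'tee': np.float64(149.2), 'e90': np.float64(138.1), 'e45': np.float64(74.9), 'union': np.float64(49.6)}
s2 [0.4778 0.3492] 1461.0 dist mm {'tee': np.float64(244.2), 'e90': np.float64(200.5), 'e45': np.float64(159.2), 'union': np.float64(77.9)}
s2 [0.4883 0.2685] 5609.5 dist mm {'tee': np.float64(172.3), 'e90': np.float64(120.3), 'e45': np.float64(123.1), 'union': np.float64(3.6)}
s2 [0.481  0.1419] 5899.75 dist mm {'tee': np.float64(120.7), 'e90': np.float64(7.7), 'e45': np.float64(177.4), 'union': np.float64(130.3)}
s2 [0.6036 0.1298] 8000.25 dist mm {'tee': np.float64(9.2), 'e90': np.float64(127.5), 'e45': np.float64(132.8), 'union': np.float64(183.6)}
s2 [0.6182 0.2588] 4367.625 dist mm {'tee': np.float64(121.1), 'e90': np.float64(178.7), 'e45': np.float64(7.9), 'union': np.float64(131.4)}
tin px [45.75 34.72] wrench diff
tin px [45.76 34.69] wrench diff
1.7196092796092797
```

```bash
python3 -c "
from cell import bot
print(bot.hand_in())"
```

```text
the job is handed in; nothing more can be done
None
```

I put all four fittings in their own nests in the black tray, let go of each one and handed the job in at about 53 s of the 104 s. No verdict was reported.

- **Elbows:** pictures taken after release show the 45° and 90° elbows sitting flat inside their outlines.
- **Tee and union:** I checked these only by numbers, because my 16 picture views were used up.
  - **Height:** both went below rib height without touching a rib, and I let go within 0.5 mm of the expected floor height. I felt no floor contact, so they may have dropped slightly.
  - **Position:** seen from the side camera, their positions fit being seated. The tee is 2.5 mm from where it should appear and the union 3.6 mm, where an 8 mm rise onto a rib would show as about 13 mm.
- **Less certain checks:** the raw side-view readings were up to 9 mm off. I put most of that down to the slanted view and to shapes whose middle is not at their origin; the 45° elbow's reading was still about 7 mm off after that. The last wrist-camera check ran fittings and ribs together and told me nothing.
- **Tin, wrench and look-alikes:** the tin did not move in the scene picture (less than 0.1 pixel), and the area around the wrench looks unchanged. I never reached for the blue or brown look-alike.

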